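# Sort the mixed-up table cruet and spice rack

## Robot

A 6-joint arm with a two-finger parallel gripper is mounted at the origin on a cart in front of the work surface, level with it; the furniture and walls round the work are solid. World frame = base frame: x ahead of the robot, y to its left, z up, the work surface at z = 0. Lengths are in m, angles in degrees, forces in N, time in s.
With the tool pointing down it reaches from about 0.15 to 0.775 m from the base axis. Payload 6.1 kg.
Tool frame: the origin (TCP) lies midway between the tips of the shut fingers; the grasp point (between the pads) lies 19 mm behind it (manip.hold_point_z is the distance from the TCP to the grasp point, in m); z points along the fingers, y is the direction in which the jaws open and shut (so a half turn about z gives the same grasp; the last joint's range is limited). The gripper opens to 85 mm and grips with 20 to 120 N. Pads are 22 mm wide; open, the fingers measure 114 mm over their backs; the gripper's body (76 mm by 85 mm) begins 54 mm behind the grasp point. The pads swing forward as they close: fully open they stand 13 mm farther back than shut.
Start: joints at [76.031, 7.208, -2.269, 80.523, 0, 90], TCP at [0.127, 0.509, 0.231] pointing down, gripper open.
Joint ranges: [-155.77, 155.77], [-54.66, 111.73], [-72.52, 77.12], [-102.08, 115.82], [-83.92, 84.16], [-180, 180]. Speed limits (degrees/s): [136.94, 136.94, 172.46, 180, 180, 180].

## Interface

Orientations are given as [roll, pitch, yaw] about the fixed x, y, z axes, in that order (R = Rz(yaw) Ry(pitch) Rx(roll)).
In Python, from station import manip gives the robot as it stands.
- The arm moves only by the tool send_rows, never from a script. Its argument "rows" is a list of rows, each a list of 3 entries, a list of its own where there are three numbers: the opening, from 0 (shut) to 1 (fully open), then the shift along the tool's x, y, z as a fraction of full scale, then the turn, a rotation vector about the tool's x, y, z as a fraction of full scale. A call has 1 to 20 rows; each row is the pose to reach, as a shift and turn from the pose commanded when the call began, along the tool's axes at that moment; what a row does not reach only later rows make up. Full scale, the value 1, is 400 mm for a shift and 0.5 rad for a turn. A row lasts 1/10 s, in which the tool goes at most 50 mm and 8.59 degrees, less where a joint would pass 70% of its speed; a pose out of reach is approached as far as the arm can. A call with a number of a shift or a turn outside -1 to 1 is refused whole. A call with a gripper value outside its range is refused whole. The fingers move at their own pace and stop on an object; "grip_force" is the grip in N (left out, the last holds). Time passes only in rows, so rows that repeat a pose let the fingers close. It gives the time, the measured TCP pose, the force and the opening at its end, in the units of the state.
- manip.sense(): the state, without advancing time (a new reading comes with each control period).
- manip.grab_frame(name): name is "scene" or "top"; returns the picture (420x560x3 uint8, blue, green, red); there is no depth.
- manip.calibration(name): a dict with "intrinsics" (3x3 intrinsics, pixels), "dist_coeffs" ([k1, k2, p1, p2, k3] as OpenCV has them; the pictures are not rectified), "R" (3x3) and "t" (3): a world point X has camera coordinates R X + t. Camera axes: x right, y down, z forward; pixel columns grow to the right and rows downward; lengths in m; the calibration is good to about 2 mm. A picture is of the moment at which its call begins. calibration takes no time and is no camera call.
- manip.hand_in(): hands the job in, once; it reports no verdict.
Trained networks look in the newest picture that a camera, given by its name, has taken for a name from the list of things; names that differ only in an ending like _2 or _b are one class to them, and where a whole thing is asked for, a point or a joint stands for the part that bears it (a point fixed in the world has none). Each returns a list of dicts, best first, with "conf" (0 to 1); they miss things now and then, are a little off and sometimes report something else, mostly with a low value. They report only what shows in the picture. A call takes as long as a camera call. They do not tell look-alikes from the thing itself.
- manip.spot_in(camera, query): "bbox" ([centre column, centre row, width, height] in pixels, round what is visible of it).
- manip.spot_point(camera, query): "position" ([column, row] in pixels: a listed point, or the origin of a listed thing).
The state is a dict: "clock": time; "joint_pos": joint angles; "dq": joint speeds; "joint_torque": joint torques, N m; "tcp_pos": TCP position; "eef_rot": TCP orientation; "wrist_force": force on the tool from outside, world axes, zero at the start; "torque": the same for the moment, N m; "opening": finger opening in m.
Only numpy, scipy, OpenCV 4.12 (cv2) and the standard library are available. Lean on these libraries where they do the work, as an engineer would, in place of code of your own. Each camera call takes 0.05 s, during which the arm holds its last target.

## Task

Somebody has mixed up the seasonings: sort them so that the wooden pepper mill (in the wide hole) and the salt shaker (in the narrow hole) stand in the dark cruet stand with the brass handle, and both black-capped spice jars and the corked herb bottle stand in the light spice rack, one to a hole. Everything must stand upright and fully down in its hole; tip nothing over, and leave the mug and the timer where they are.

Things in the scene. Friction and masses are not known exactly. Their poses are not given: they have to be found in the camera images.
- spice_rack: light wooden block, fixed, 92 x 244 x 24 mm (x, y, z), a brass loop on each end reaching 20 mm farther out (z 11-17 mm). Three equal round blind wells, 58 mm diameter, centres at y = -80, 0, +80 mm, x = 0; well floor 6 mm above the worktop, mouths bevelled by 3 mm. Origin at the centre of its underside. Two wells hold things at the start, one is free. (Mind the wall shelf: 0.565 m above the worktop from x = 0.67 m on)
- cruet_stand: dark wooden block, fixed, 96 x 254 x 24 mm (x, y, z), two round blind wells at x = 0: wide one (72 mm) at y = +80 mm, narrow one (56 mm) at y = -80 mm; well floors 6 mm above the worktop, mouths bevelled by 3 mm. Upright brass post with a ring at its centre, 34 mm wide along x, 108 mm high. Origin at the centre of its underside, z up
- spice_jar_a: clear spice jar with a black screw cap and a dark label, round, 41 mm diameter, 105 mm tall, 0.11 kg; origin at the centre of its underside, z up; grip it at 50 to 95 mm height. Stands in the cruet stand's narrow well at the start; belongs in any well of the spice rack
- spice_jar_b: clear spice jar with a black screw cap and a dark label, round, 41 mm diameter, 105 mm tall, 0.11 kg; origin at the centre of its underside, z up; grip it at 50 to 95 mm height. Stands in a well of the spice rack at the start and may stay there
- salt_shaker: round glass salt shaker with a domed grey top, 90 mm tall, 0.1 kg; body 44 mm diameter at most, tapering to 30 mm at the neck; cap straight, 34 mm diameter, between z = 66 and 82 mm (grip it there); origin at the centre of its underside, z up. Stands in a well of the spice rack at the start; belongs in the cruet stand's narrow well
- herb_bottle: round clear glass bottle with a sprig inside and a cork, 48 mm diameter, 100 mm tall, 0.28 kg; straight up to 50 mm height, then narrowing; grip the glass at about 50 mm, not the cork; origin at the centre of its underside, z up. Stands on the worktop at the start; belongs in any well of the spice rack
- pepper_mill: turned dark wooden pepper mill, 170 mm tall, 58 mm diameter at the foot, round head 48 mm diameter between z = 125 and 158 mm (grip it there at about 140 mm), metal knob on top, 0.18 kg; origin at the centre of its underside, z up. Stands on the worktop at the start; belongs in the cruet stand's wide well
- kitchen_timer: bystander: round cream wind-up timer, 65 mm diameter, 54 mm tall; origin at the centre of its underside. Leave it alone
- cream_mug: bystander: cream mug, 78 mm wide, 113 mm with its handle (towards its -y), 100 mm tall; origin at the middle of its underside. Leave it alone
Mind the look-alikes: they are no part of the job. Leave any orange look-alike of the pepper_mill alone. What is shaped like the salt_shaker but blue is not meant.

How it is judged:
By the outcome, as a careful person would: the job done as asked, in the order asked, and still so for the second after the job is handed in, with the robot touching nothing.
It also fails if it takes over 112 s, if anything falls off the work surface, if the arm or the gripper's body presses on something with over 40 N, if the wrist force passes 120 N, or if a joint passes its speed limit or range.

## Working session

There is one attempt and no reset: what is moved stays moved. The work goes in short steps, Python scripts to look and compute and a tool call to move; the robot and the scene stay as the last step left them, time stands still between calls to the robot, and variables do not carry over. Pictures are saved under pics/ and viewed, and the job is handed in when it is done.

Besides the shell and the picture viewer there is one more tool, called after "Emit:" as name(argument=value, ...) on one line, values as JSON. send_rows: Moves the arm, as the interface text tells. Shift numbers are shares of 400 mm and turn numbers shares of 0.5 rad, none past 1 either way. Its arguments: {"type":"object","properties":{"rows":{"type":"array"},"grip_force":{"type":"number"}},"required":["rows"]}

```bash
ls; mkdir -p pics; python3 - <<'E'
from station import manip
import cv2
print(manip.sense()); print(manip.hold_point_z)
for n in("scene","top"):
    cv2.imwrite(f"pics/{n}0.png",manip.grab_frame(n)); print(manip.calibration(n))
E
```

```text
pics
{'clock': 0.0, 'joint_pos': array([ 7.60301265e+01,  7.24132936e+00, -2.32778033e+00,  8.05227029e+01,
        8.34205073e-04,  9.00001662e+01]), 'dq': array([ 0.00634073,  0.05410287, -0.00588506, -0.02445515, -0.0814773 ,
        0.00299704]), 'joint_torque': array([-8.91940035e-04, -4.35911572e+01,  3.52926207e+01,  1.71941298e-02,
       -7.01104497e-06, -1.03865281e-05]), 'tcp_pos': array([0.12663793, 0.50907495, 0.23051693]), 'eef_rot': array([-1.79908187e+02, -8.33937610e-04,  1.66029959e+02]), 'wrist_force': array([ 0.16587426, -0.75446885, -0.06600198]), 'torque': array([-0.00651867,  0.01369119, -0.01750135]), 'opening': 0.08581435997158843}
0.0187
{'intrinsics': array([[394.19937863,   0.        , 283.17546551],
       [  0.        , 394.19937863, 214.53879326],
       [  0.        ,   0.        ,   1.        ]]), 'dist_coeffs': array([-0.10979656,  0.        ,  0.        ,  0.        ,  0.        ]), 'R': array([[ 0.78019261, -0.62542786, -0.01181003],
       [-0.49696517, -0.6082543 , -0.61891221],
       [ 0.37990144,  0.48873991, -0.78537138]]), 't': array([-0.35142622,  0.26890851,  0.94487996])}
{'intrinsics': array([[442.58873079,   0.        , 286.16142324],
       [  0.        , 442.58873079, 206.23145689],
       [  0.        ,   0.        ,   1.        ]]), 'dist_coeffs': array([-0.0363636,  0.       ,  0.       ,  0.       ,  0.       ]), 'R': array([[ 0.02327105, -0.99972034, -0.00420635],
       [-0.98722735, -0.02231652, -0.15774704],
       [ 0.15760905,  0.00782356, -0.9874706 ]]), 't': array([0.02444159, 0.48154704, 1.04660563])}
```

View pics/scene0.png

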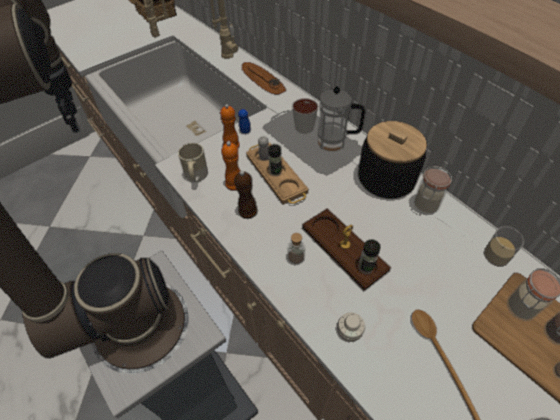

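View pics/top0.png

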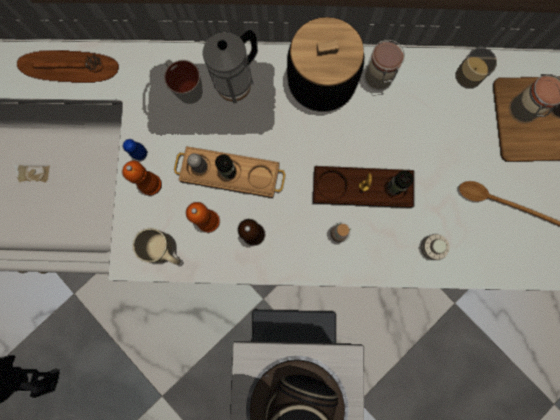

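The pictures show:
- Light rack: salt shaker in the left well (top picture, 198,163), jar b in the middle (225,166), right well free (260,177).
- Dark stand: wide well free (331,185), jar a in the narrow well (402,182).
- Dark mill at (250,232) and herb bottle at (340,232).

Look-alikes to leave alone: orange mills at (203,216) and (147,178), blue shaker at (135,149).

Next come close crops.

```bash
python3 - <<'E'
import cv2
t=cv2.imread('pics/top0.png'); s=cv2.imread('pics/scene0.png')
def crop(im,x,y,w,h,k,n):
    c=cv2.resize(im[y:y+h,x:x+w],None,fx=k,fy=k,interpolation=cv2.INTER_CUBIC)
    c=cv2.convertScaleAbs(c,alpha=1.4)
    for i in range(0,w,20):
        cv2.putText(c,str(x+i),(i*k,10),0,.35,(0,255,0));cv2.line(c,(i*k,0),(i*k,h*k),(0,255,0),1) if 0 else cv2.line(c,(i*k,12),(i*k,20),(0,255,0))
    for j in range(0,h,20): cv2.putText(c,str(y+j),(0,j*k+4),0,.35,(0,255,255)); cv2.line(c,(24,j*k),(32,j*k),(0,255,255))
    cv2.imwrite(n,c)
crop(t,110,130,190,140,4,'pics/c1.png'); crop(t,290,150,180,110,4,'pics/c2.png'); crop(s,170,90,230,200,3,'pics/c3.png')
E
```

```text
(no output)
```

View pics/c1.png

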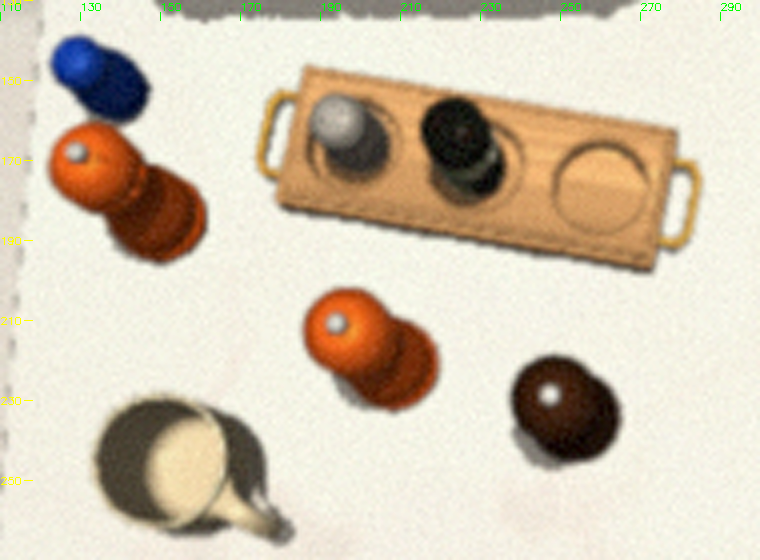

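View pics/c2.png

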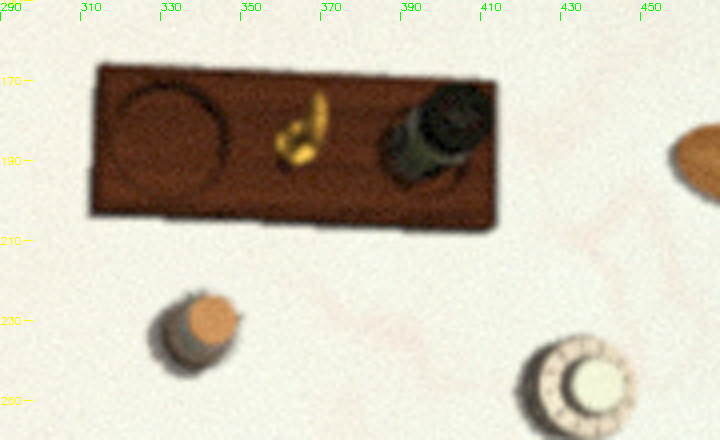

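View pics/c3.png

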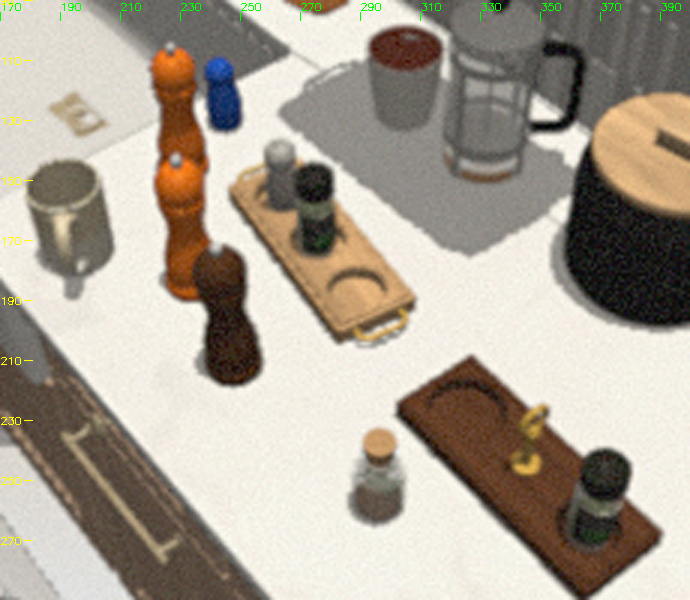

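```bash
cat > h.py <<'E'
from station import manip
import cv2,numpy as np
from scipy.optimize import least_squares
C={n:manip.calibration(n) for n in("top","scene")}
def proj(n,P):
    c=C[n]; return cv2.projectPoints(np.asarray(P,float).reshape(-1,1,3),cv2.Rodrigues(c["R"])[0],c["t"],c["intrinsics"],c["dist_coeffs"])[0].reshape(-1,2)
def back(n,uv,z):
    c=C[n]; x=cv2.undistortPoints(np.array([[uv]],float),c["intrinsics"],c["dist_coeffs"]).ravel()
    d=c["R"].T@np.array([x[0],x[1],1]); o=-c["R"].T@c["t"]
    return (o+d*(z-o[2])/d[2])[:2]
def place(p,L):
    L=np.atleast_2d(np.asarray(L,float)); c,s=np.cos(p[2]),np.sin(p[2])
    return np.c_[p[0]+c*L[:,0]-s*L[:,1],p[1]+s*L[:,0]+c*L[:,1],L[:,2]]
E
python3 - <<'E'
from h import *
for n,t,s,z in [("jar_a",(404.5,177.5),(371,245.7),.111),("jar_b",(223,163),(275,149.3),.111),("salt",(194.5,159.3),(263.7,140),.09),("mill",(247,228.8),(241.7,172.3),.168),("herb",(343.5,230),(296.3,236.7),.1)]:
    r=least_squares(lambda X:np.r_[proj("top",X)[0]-t,proj("scene",X)[0]-s],[.5,0,.1])
    print(n,back("top",t,z).round(4),back("scene",s,z).round(4),"tri",r.x.round(4),r.fun.round(1))
def fit(obs,x0):
    f=lambda p:np.concatenate([proj(n,place(p,L))[0]-uv for n,L,uv in obs])
    r=least_squares(f,x0,loss='soft_l1'); print(r.x[:2].round(4),np.degrees(r.x[2]).round(2),r.fun.reshape(-1,2).round(1).tolist()); return r.x
h=.024
rk=fit([("top",[.046,.122,h],(186.3,146.7)),("top",[.046,-.122,h],(279.2,162.5)),("top",[0,-.08,h],(260.5,176.8)),("scene",[.046,-.122,h],(308,189.5)),("scene",[-.046,.122,h] ,(247,153))],[.55,.17,-.15])
st=fit([("top",[.048,.127,h],(314.8,166.3)),("top",[.048,-.127,h],(414,170.7)),("top",[0,.08,h],(332,185.2)),("scene",[.048,-.127,h],(390,268.5)),("scene",[.048,.127,h] ,(327,209)),("scene",[-.048,.127,h],(303,225))],[.55,-.17,0])
np.savez('p.npz',rk=rk,st=st)
print("rack wells",place(rk,[[0,.08,h],[0,0,h],[0,-.08,h]]).round(4).tolist());print("stand",place(st,[[0,.08,h],[0,-.08,h]]).round(4).tolist())
a=np.linspace(0,2*np.pi,40)
ims={n:cv2.resize(cv2.imread(f'pics/{n}0.png'),None,fx=3,fy=3,interpolation=2) for n in C}
for p,X,Y,ws in((rk,.046,.122,[(.08,.029),(0,.029),(-.08,.029)]),(st,.048,.127,[(.08,.036),(-.08,.028)])):
  for n in C:
    cur=[np.array([[sx*X,sy*Y,z] for sx,sy in((1,1),(1,-1),(-1,-1),(-1,1))]) for z in(h,0)]
    cur+=[np.c_[r*np.cos(a),y+r*np.sin(a),a*0+h] for y,r in ws]
    for L in cur: cv2.polylines(ims[n],[(proj(n,place(p,L))*3+1).astype(int)],True,(255,255,0),1)
cv2.imwrite('pics/o1.png',ims['top'][400:640,480:1260]);cv2.imwrite('pics/o2.png',ims['scene'][380:880,700:1210])
E
```

```text
jar_a [ 0.5427 -0.2371] [ 0.5371 -0.2336] tri [ 0.5398 -0.2352  0.112 ] [-0.7  1.1  1.3 -0.4]
jar_b [0.5677 0.1841] [0.5676 0.1827] tri [0.5683 0.1842 0.1094] [ 0.  -0.1 -0.1  0. ]
salt [0.5808 0.2558] [0.5804 0.2573] tri [0.58   0.2556 0.0916] [-0.1  0.1  0.2 -0. ]
mill [0.4094 0.117 ] [0.409  0.1182] tri [0.409  0.1171 0.169 ] [-0.1  0.1  0.2 -0. ]
herb [ 0.4189 -0.0976] [ 0.4193 -0.0929] tri [ 0.4175 -0.0965  0.106 ] [-0.2  0.3  0.4 -0.1]
[0.5678 0.1814] -8.87 [[-0.5, -0.4], [0.8, 0.1], [-0.2, 0.4], [1.4, 0.3], [-1.4, -0.6]]
[ 0.5359 -0.1582] -1.48 [[-0.7, -0.2], [0.7, 0.2], [0.1, 0.4], [1.8, 0.2], [0.2, -0.7], [-1.8, -0.3]]
rack wells [[0.5801, 0.2604, 0.024], [0.5678, 0.1814, 0.024], [0.5555, 0.1023, 0.024]]
stand [[0.538, -0.0782, 0.024], [0.5338, -0.2381, 0.024]]
```

View pics/o1.png

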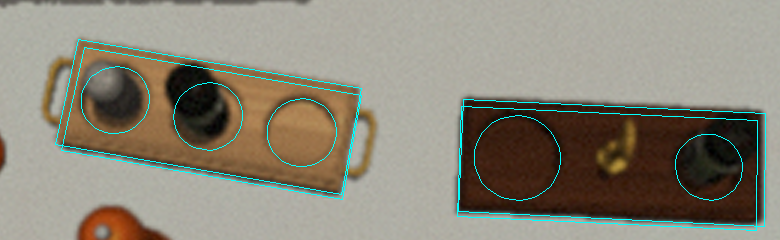

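View pics/o2.png

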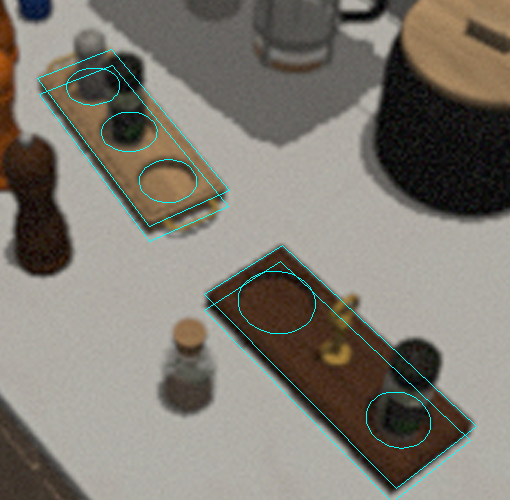

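```bash
cat >> h.py <<'E'
from scipy.spatial.transform import Rotation as Ro
def mv(x,y,z,jaw=-9,p0=None,r0=None):
    s=manip.sense(); p=s["tcp_pos"] if p0 is None else p0
    R=Ro.from_euler('xyz',s["eef_rot"] if r0 is None else r0,degrees=True)
    c=[Ro.from_euler('xyz',[180,0,jaw+o],degrees=True) for o in(90,-90)]
    Rt=min(c,key=lambda q:(R.inv()*q).magnitude())
    print("shift",(R.inv().apply(np.array([x,y,z])-p)/.4).round(4),"turn",((R.inv()*Rt).as_rotvec()/.5).round(4))
def st():
    s=manip.sense(); print(round(float(s["clock"]),2),s["tcp_pos"].round(4),s["eef_rot"].round(2),"F",s["wrist_force"].round(1),"op",round(float(s["opening"]),4),"J",s["joint_pos"].round(0))
E
python3 -c "
from h import *
mv(.35,.35,.26); mv(.54,-.235,.22)"
```

```text
shift [-0.6379 -0.2514 -0.0731] turn [-2.2000e-03  2.0000e-03  2.9682e+00]
shift [-1.4519 -1.5559  0.0287] turn [-2.2000e-03  2.0000e-03  2.9682e+00]
```

Emit:
send_rows(rows=[[1, [-0.638, -0.251, -0.073], [0, 0, 1]], [1, [-0.638, -0.251, -0.073], [0, 0, 1]], [1, [-0.638, -0.251, -0.073], [0, 0, 1]], [1, [-0.638, -0.251, -0.073], [0, 0, 1]], [1, [-0.638, -0.251, -0.073], [0, 0, 1]], [1, [-0.638, -0.251, -0.073], [0, 0, 1]], [1, [-0.638, -0.251, -0.073], [0, 0, 1]]])

```text
clock: 0.8
tcp_pos: [0.3524, 0.3486, 0.2604]
eef_rot: [-180.0, 0.0, 137.1]
wrist_force: [-0.2, 0.5, 0.6]
opening: 0.0857
```

```bash
python3 -c "
from h import *
st();mv(.48,.05,.25)"
```

```text
0.8 [0.3524 0.3486 0.2604] [-1.8000e+02  3.0000e-02  1.3711e+02] F [-0.2  0.5  0.6] op 0.0857 J [45.  4. -2. 84. -0. 88.]
shift [-0.7417 -0.3298  0.0266] turn [4.0000e-04 1.2000e-03 1.9584e+00]
```

Emit:
send_rows(rows=[[1, [-0.742, -0.33, 0.027], [0, 0, 1]], [1, [-0.742, -0.33, 0.027], [0, 0, 1]], [1, [-0.742, -0.33, 0.027], [0, 0, 1]], [1, [-0.742, -0.33, 0.027], [0, 0, 1]], [1, [-0.742, -0.33, 0.027], [0, 0, 1]], [1, [-0.742, -0.33, 0.027], [0, 0, 1]], [1, [-0.742, -0.33, 0.027], [0, 0, 1]], [1, [-0.742, -0.33, 0.027], [0, 0, 1]]])

```text
clock: 1.6
tcp_pos: [0.4796, 0.0506, 0.2488]
eef_rot: [-179.9, -0.0, 108.5]
wrist_force: [0.4, 0.1, 1.0]
opening: 0.0854
```

```bash
python3 -c "
from h import *
st();mv(.5395,-.2355,.2)"
```

```text
1.6 [0.4796 0.0506 0.2488] [-179.93   -0.    108.53] F [0.4 0.1 1. ] op 0.0854 J [ 6.  3. -5. 82. -0. 77.]
shift [-0.7256 -0.0852  0.1222] turn [-2.600e-03  6.000e-04  9.608e-01]
```

Emit:
send_rows(rows=[[1, [-0.726, -0.085, 0.122], [0, 0, 0.961]], [1, [-0.726, -0.085, 0.122], [0, 0, 0.961]], [1, [-0.726, -0.085, 0.122], [0, 0, 0.961]], [1, [-0.726, -0.085, 0.122], [0, 0, 0.961]], [1, [-0.726, -0.085, 0.122], [0, 0, 0.961]], [1, [-0.726, -0.085, 0.122], [0, 0, 0.961]], [1, [-0.726, -0.085, 0.122], [0, 0, 0.961]], [1, [-0.726, -0.085, 0.122], [0, 0, 0.961]], [1, [-0.726, -0.085, 0.122], [0, 0, 0.961]]])

```text
clock: 2.5
tcp_pos: [0.5404, -0.2317, 0.201]
eef_rot: [-180.0, -0.0, 81.3]
wrist_force: [0.8, 1.2, 0.3]
opening: 0.0858
```

```bash
python3 -c "
from h import *
cv2.imwrite('pics/a1.png',np.hstack([cv2.resize(manip.grab_frame('top')[120:270,300:470],None,fx=2.3,fy=2.3),cv2.resize(manip.grab_frame('scene')[150:300,280:450],None,fx=2.3,fy=2.3)]))
st();mv(.539,-.236,.062)"
```

```text
2.6 [ 0.5405 -0.2317  0.2015] [ 1.7996e+02 -1.0000e-02  8.1340e+01] F [ 0.5  0.  -0.1] op 0.0851 J [-23.  14.   2.  78.   0.  75.]
shift [-0.0111 -0.0023  0.3487] turn [ 0.0012 -0.0003  0.0119]
```

View pics/a1.png

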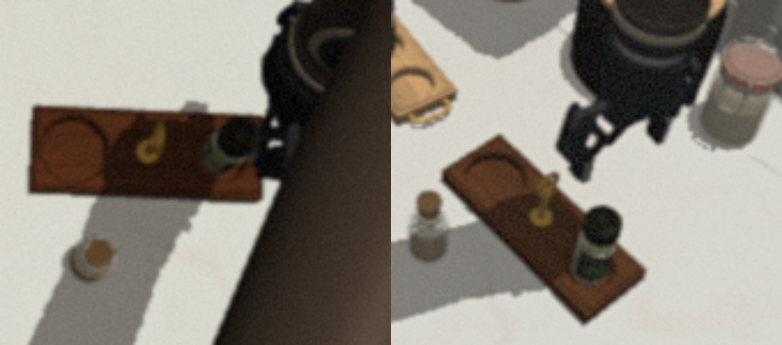

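Emit:
send_rows(rows=[[1, [-0.011, -0.002, 0.1], [0, 0, 0.012]], [1, [-0.011, -0.002, 0.2], [0, 0, 0.012]], [1, [-0.011, -0.002, 0.28], [0, 0, 0.012]], [1, [-0.011, -0.002, 0.33], [0, 0, 0.012]], [1, [-0.011, -0.002, 0.349], [0, 0, 0.012]], [1, [-0.011, -0.002, 0.349], [0, 0, 0.012]], [1, [-0.011, -0.002, 0.349], [0, 0, 0.012]]])

```text
clock: 3.3
tcp_pos: [0.5397, -0.2376, 0.0628]
eef_rot: [179.9, 0.0, 80.9]
wrist_force: [-0.0, 0.5, -0.8]
opening: 0.0854
```

Emit:
send_rows(rows=[[0.35, [0, 0, 0], [0, 0, 0]], [0.35, [0, 0, 0], [0, 0, 0]], [0.35, [0, 0, 0], [0, 0, 0]], [0.35, [0, 0, 0], [0, 0, 0]], [0.35, [0, 0, 0], [0, 0, 0]], [0.2, [0, 0, 0], [0, 0, 0]], [0.2, [0, 0, 0], [0, 0, 0]], [0.2, [0, 0, 0], [0, 0, 0]], [0.2, [0, 0, 0], [0, 0, 0]], [0.2, [0, 0, 0], [0, 0, 0]]], grip_force=30)

```text
clock: 4.3
tcp_pos: [0.5393, -0.2381, 0.0621]
eef_rot: [179.9, 0.0, 80.9]
wrist_force: [0.5, -0.6, 4.8]
opening: 0.0402
```

```bash
python3 -c "
from h import *
cv2.imwrite('pics/a2.png',np.hstack([cv2.resize(manip.grab_frame('top')[120:270,300:470],None,fx=2.3,fy=2.3),cv2.resize(manip.grab_frame('scene')[150:300,280:450],None,fx=2.3,fy=2.3)]))
st()"
```

```text
4.4 [ 0.5393 -0.2381  0.0621] [1.7992e+02 2.0000e-02 8.0860e+01] F [-0.1  0.3  4.7] op 0.0402 J [-24.  17. -12.  61.  -0.  75.]
```

View pics/a2.png

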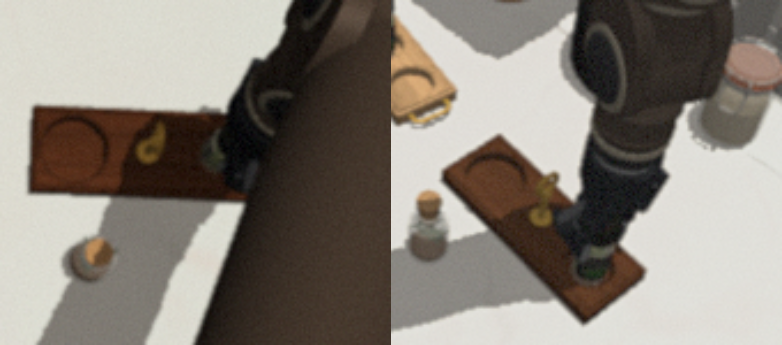

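Emit:
send_rows(rows=[[0.2, [0, 0, -0.02], [0, 0, 0]], [0.2, [0, 0, -0.06], [0, 0, 0]], [0.2, [0, 0, -0.12], [0, 0, 0]], [0.2, [0, 0, -0.2], [0, 0, 0]], [0.2, [0, 0, -0.28], [0, 0, 0]], [0.2, [0, 0, -0.35], [0, 0, 0]], [0.2, [0, 0, -0.35], [0, 0, 0]], [0.2, [0, 0, -0.35], [0, 0, 0]]])

```text
clock: 5.2
tcp_pos: [0.5389, -0.2379, 0.2015]
eef_rot: [180.0, 0.0, 80.9]
wrist_force: [1.2, 0.1, -1.5]
opening: 0.0403
```

```bash
python3 -c "
from h import *
st();mv(.5555,.1023,.2)"
```

```text
5.2 [ 0.5389 -0.2379  0.2015] [1.7997e+02 1.0000e-02 8.0860e+01] F [ 1.2  0.1 -1.5] op 0.0403 J [-24.  14.   3.  78.  -0.  75.]
shift [ 0.8463 -0.0941  0.0035] turn [ 0.001   0.0003 -0.0049]
```

Emit:
send_rows(rows=[[0.2, [0.04, -0.004, 0], [0, 0, 0]], [0.2, [0.12, -0.013, 0], [0, 0, 0]], [0.2, [0.22, -0.024, 0], [0, 0, 0]], [0.2, [0.32, -0.036, 0], [0, 0, 0]], [0.2, [0.42, -0.047, 0], [0, 0, 0]], [0.2, [0.52, -0.058, 0], [0, 0, 0]], [0.2, [0.62, -0.069, 0], [0, 0, 0]], [0.2, [0.71, -0.079, 0], [0, 0, 0]], [0.2, [0.78, -0.087, 0], [0, 0, 0]], [0.2, [0.83, -0.092, 0], [0, 0, 0]], [0.2, [0.846, -0.094, 0.003], [0, 0, 0]], [0.2, [0.846, -0.094, 0.003], [0, 0, 0]], [0.2, [0.846, -0.094, 0.003], [0, 0, 0]], [0.2, [0.846, -0.094, 0.003], [0, 0, 0]]])

```text
clock: 6.6
tcp_pos: [0.5552, 0.1013, 0.1998]
eef_rot: [-180.0, 0.0, 80.8]
wrist_force: [0.3, -0.0, -1.1]
opening: 0.0401
```

```bash
python3 -c "
from h import *
a=manip.grab_frame('top')[110:260,190:360];b=manip.grab_frame('scene')[90:240,220:390]
cv2.imwrite('pics/a3.png',np.hstack([cv2.resize(a,None,fx=2.3,fy=2.3),cv2.resize(b,None,fx=2.3,fy=2.3)]))
st();mv(.5555,.1023,.085)"
```

```text
6.7 [0.5554 0.1013 0.2001] [1.800e+02 1.000e-02 8.078e+01] F [ 0.1 -0.6 -0.6] op 0.0404 J [ 10.  12.  -1.  77.  -0. 110.]
shift [ 0.0026 -0.0003  0.2878] turn [ 0.0001  0.0003 -0.0078]
```

View pics/a3.png

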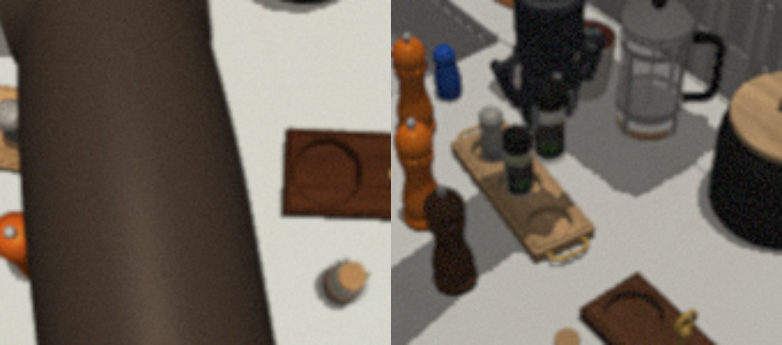

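Emit:
send_rows(rows=[[0.2, [0, 0, 0.05], [0, 0, 0]], [0.2, [0, 0, 0.13], [0, 0, 0]], [0.2, [0, 0, 0.21], [0, 0, 0]], [0.2, [0, 0, 0.26], [0, 0, 0]], [0.2, [0, 0, 0.285], [0, 0, 0]], [0.2, [0, 0, 0.3], [0, 0, 0]], [0.2, [0, 0, 0.315], [0, 0, 0]], [0.2, [0, 0, 0.33], [0, 0, 0]], [0.2, [0, 0, 0.341], [0, 0, 0]], [0.2, [0, 0, 0.341], [0, 0, 0]], [0.2, [0, 0, 0.341], [0, 0, 0]]])

```text
clock: 7.8
tcp_pos: [0.5556, 0.1023, 0.064]
eef_rot: [180.0, -0.0, 80.9]
wrist_force: [0.6, -0.0, -0.2]
opening: 0.04
```

```bash
python3 -c "
from h import *
b=manip.grab_frame('scene')[90:240,220:390]
cv2.imwrite('pics/a4.png',cv2.resize(b,None,fx=3.5,fy=3.5))
st()"
```

```text
7.85 [0.5557 0.1023 0.0641] [ 1.7997e+02 -1.0000e-02  8.0870e+01] F [-0.2  0.4 -1.4] op 0.0402 J [ 10.  14. -15.  61.   0. 110.]
```

View pics/a4.png

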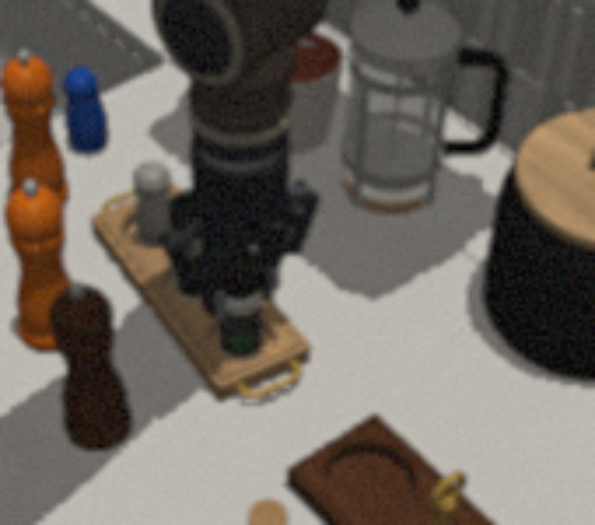

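Emit:
send_rows(rows=[[0.2, [0, 0, 0.005], [0, 0, 0]], [0.2, [0, 0, 0.005], [0, 0, 0]], [0.6, [0, 0, 0.005], [0, 0, 0]], [0.8, [0, 0, 0.005], [0, 0, 0]], [0.8, [0, 0, 0.005], [0, 0, 0]], [0.8, [0, 0, 0.005], [0, 0, 0]], [0.8, [0, 0, 0.005], [0, 0, 0]], [0.8, [0, 0, -0.05], [0, 0, 0]], [0.8, [0, 0, -0.15], [0, 0, 0]], [0.8, [0, 0, -0.27], [0, 0, 0]], [0.8, [0, 0, -0.34], [0, 0, 0]], [0.8, [0, 0, -0.34], [0, 0, 0]], [0.8, [0, 0, -0.34], [0, 0, 0]]])

```text
clock: 9.15
tcp_pos: [0.5558, 0.1023, 0.2001]
eef_rot: [179.9, -0.0, 80.9]
wrist_force: [0.8, 0.0, -0.0]
opening: 0.0685
```

```bash
python3 -c "
from h import *
b=manip.grab_frame('scene')[90:240,220:390]
cv2.imwrite('pics/a5.png',cv2.resize(b,None,fx=3.5,fy=3.5))
st();mv(.5800,.2560,.2)"
```

```text
9.2 [0.5551 0.1022 0.1989] [-1.7995e+02  2.0000e-02  8.0860e+01] F [-0.2 -0.4 -0.6] op 0.0684 J [ 10.  12.  -1.  77.  -0. 110.]
shift [ 3.895e-01  3.000e-04 -2.900e-03] turn [-0.0016  0.0006 -0.0048]
```

View pics/a5.png

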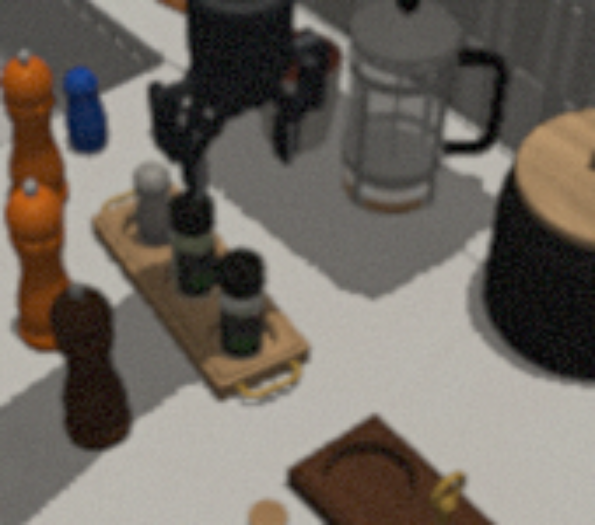

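Jar a stands in the rack at (241,300 in the crop). The salt shaker is next.

Emit:
send_rows(rows=[[0.8, [0.1, 0, 0], [0, 0, 0]], [0.8, [0.2, 0, 0], [0, 0, 0]], [0.8, [0.3, 0, 0], [0, 0, 0]], [0.8, [0.37, 0, 0], [0, 0, 0]], [0.8, [0.39, 0, 0], [0, 0, 0]], [0.8, [0.39, 0, 0], [0, 0, 0]], [0.8, [0.39, 0, 0], [0, 0, 0]], [0.8, [0.39, 0, 0], [0, 0, 0]]])

```text
clock: 10.0
tcp_pos: [0.58, 0.2549, 0.1995]
eef_rot: [-180.0, 0.0, 80.8]
wrist_force: [-0.8, 0.4, -0.2]
opening: 0.068
```

```bash
python3 -c "
from h import *
st();mv(.5800,.2565,.059)"
```

```text
10.0 [0.58   0.2549 0.1995] [-1.7997e+02  3.0000e-02  8.0790e+01] F [-0.8  0.4 -0.2] op 0.068 J [ 24.  19.   9.  80.  -0. 123.]
shift [ 0.0041 -0.0005  0.3512] turn [-0.0009  0.0012 -0.0075]
```

Emit:
send_rows(rows=[[0.8, [0.003, 0, 0.1], [0, 0, 0]], [0.8, [0.003, 0, 0.2], [0, 0, 0]], [0.8, [0.003, 0, 0.29], [0, 0, 0]], [0.8, [0.003, 0, 0.34], [0, 0, 0]], [0.8, [0.003, 0, 0.351], [0, 0, 0]], [0.8, [0.003, 0, 0.351], [0, 0, 0]], [0.8, [0.003, 0, 0.351], [0, 0, 0]], [0.45, [0.003, 0, 0.351], [0, 0, 0]], [0.45, [0.003, 0, 0.351], [0, 0, 0]], [0.45, [0.003, 0, 0.351], [0, 0, 0]], [0.2, [0.003, 0, 0.351], [0, 0, 0]], [0.2, [0.003, 0, 0.351], [0, 0, 0]], [0.2, [0.003, 0, 0.351], [0, 0, 0]], [0.2, [0.003, 0, 0.351], [0, 0, 0]], [0.2, [0.003, 0, 0.351], [0, 0, 0]]], grip_force=30)

```text
clock: 11.5
tcp_pos: [0.5813, 0.2577, 0.0602]
eef_rot: [179.9, -0.1, 80.9]
wrist_force: [2.4, -1.1, 5.7]
opening: 0.0335
```

```bash
python3 -c "
from h import *
b=manip.grab_frame('scene')[90:240,220:390]
cv2.imwrite('pics/a6.png',cv2.resize(b,None,fx=3.5,fy=3.5))
st()"
```

```text
11.55 [0.5812 0.2577 0.0602] [ 1.7989e+02 -5.0000e-02  8.0850e+01] F [ 2.1 -0.8  6.2] op 0.0335 J [ 24.  22.  -5.  63.  -0. 123.]
```

View pics/a6.png

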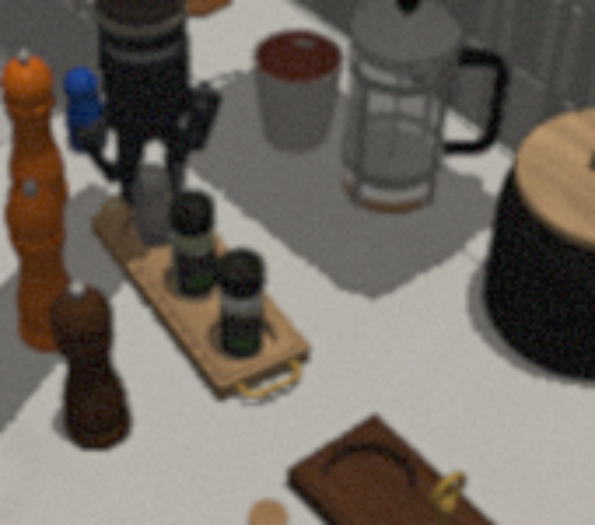

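Emit:
send_rows(rows=[[0.2, [0, 0, -0.02], [0, 0, 0]], [0.2, [0, 0, -0.06], [0, 0, 0]], [0.2, [0, 0, -0.12], [0, 0, 0]], [0.2, [0, 0, -0.2], [0, 0, 0]], [0.2, [0, 0, -0.28], [0, 0, 0]], [0.2, [0, 0, -0.36], [0, 0, 0]], [0.2, [0, 0, -0.36], [0, 0, 0]], [0.2, [0, 0, -0.36], [0, 0, 0]]])

```text
clock: 12.35
tcp_pos: [0.5802, 0.2576, 0.2035]
eef_rot: [-180.0, -0.0, 80.9]
wrist_force: [0.4, -0.9, -1.1]
opening: 0.033
```

```bash
python3 -c "
from h import *
b=manip.grab_frame('scene')[70:240,200:390]
cv2.imwrite('pics/a7.png',cv2.resize(b,None,fx=3,fy=3))
st();mv(.55,-.08,.205);mv(.5338,-.2381,.205)"
```

```text
12.4 [0.5798 0.2573 0.2022] [-1.799e+02  5.000e-02  8.086e+01] F [ 0.2  0.6 -2. ] op 0.033 J [ 24.  19.  10.  80.   0. 123.]
shift [-0.8444  0.0604 -0.0063] turn [-0.0035  0.0018 -0.0047]
shift [-1.2411  0.0831 -0.006 ] turn [-0.0035  0.0018 -0.0047]
```

View pics/a7.png

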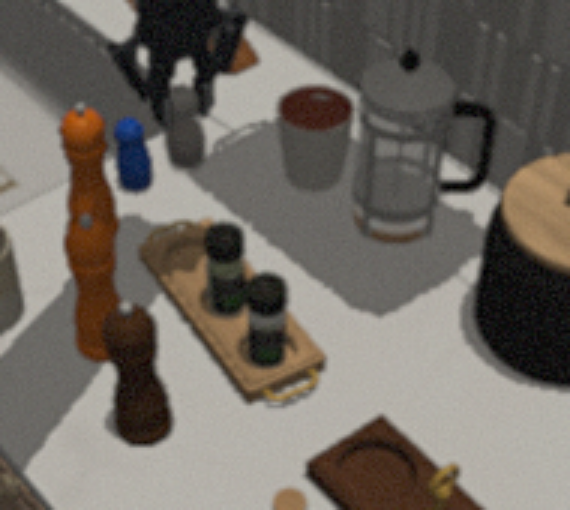

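Emit:
send_rows(rows=[[0.2, [-0.04, 0.003, 0], [0, 0, 0]], [0.2, [-0.12, 0.009, 0], [0, 0, 0]], [0.2, [-0.22, 0.016, 0], [0, 0, 0]], [0.2, [-0.32, 0.023, 0], [0, 0, 0]], [0.2, [-0.42, 0.03, 0], [0, 0, 0]], [0.2, [-0.52, 0.037, 0], [0, 0, 0]], [0.2, [-0.62, 0.044, 0], [0, 0, 0]], [0.2, [-0.71, 0.051, 0], [0, 0, 0]], [0.2, [-0.78, 0.056, 0], [0, 0, 0]], [0.2, [-0.83, 0.06, 0], [0, 0, 0]], [0.2, [-0.845, 0.06, 0], [0, 0, 0]], [0.2, [-0.845, 0.06, 0], [0, 0, 0]]])

```text
clock: 13.6
tcp_pos: [0.5494, -0.0809, 0.2022]
eef_rot: [-179.9, -0.0, 80.8]
wrist_force: [0.3, 0.1, -0.9]
opening: 0.033
```

```bash
python3 -c "
from h import *
st();mv(.5338,-.2381,.205)"
```

```text
13.6 [ 0.5494 -0.0809  0.2022] [-1.7988e+02 -1.0000e-02  8.0750e+01] F [ 0.3  0.1 -0.9] op 0.033 J [-8. 11. -2. 78.  0. 91.]
shift [-0.394   0.0247 -0.007 ] turn [-0.0042 -0.0002 -0.0086]
```

Emit:
send_rows(rows=[[0.2, [-0.04, 0.003, 0], [0, 0, 0]], [0.2, [-0.12, 0.008, 0], [0, 0, 0]], [0.2, [-0.21, 0.013, 0], [0, 0, 0]], [0.2, [-0.3, 0.019, 0], [0, 0, 0]], [0.2, [-0.36, 0.023, 0], [0, 0, 0]], [0.2, [-0.393, 0.025, 0], [0, 0, 0]], [0.2, [-0.393, 0.025, 0], [0, 0, 0]], [0.2, [-0.393, 0.025, 0], [0, 0, 0]], [0.2, [-0.393, 0.025, 0], [0, 0, 0]]])

```text
clock: 14.5
tcp_pos: [0.5355, -0.2357, 0.2033]
eef_rot: [-180.0, -0.0, 80.9]
wrist_force: [-0.1, 0.1, -1.2]
opening: 0.033
```

```bash
python3 -c "
from h import *
b=manip.grab_frame('scene')[150:300,280:450]
cv2.imwrite('pics/a8.png',cv2.resize(b,None,fx=3.5,fy=3.5))
st();mv(.5338,-.2378,.082)"
```

```text
14.55 [ 0.5356 -0.2356  0.2034] [ 1.800e+02 -1.000e-02  8.096e+01] F [ 0.5 -0.4 -1.3] op 0.0331 J [-24.  14.   2.  78.   0.  75.]
shift [-0.0061 -0.0035  0.3035] turn [ 0.0001 -0.0005 -0.0014]
```

View pics/a8.png

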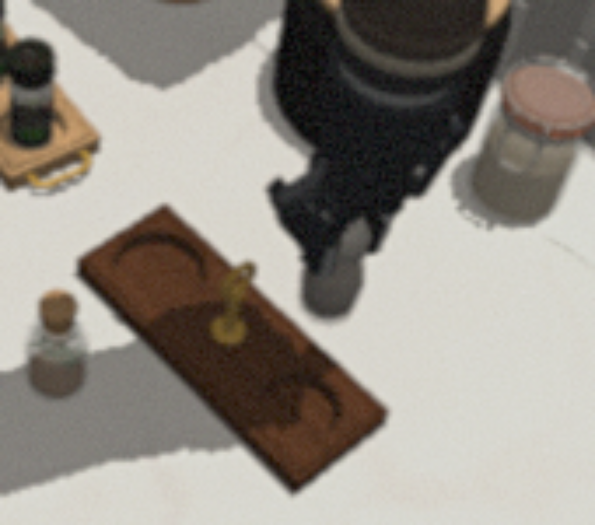

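Emit:
send_rows(rows=[[0.2, [-0.005, -0.003, 0.06], [0, 0, 0]], [0.2, [-0.005, -0.003, 0.14], [0, 0, 0]], [0.2, [-0.005, -0.003, 0.22], [0, 0, 0]], [0.2, [-0.005, -0.003, 0.27], [0, 0, 0]], [0.2, [-0.005, -0.003, 0.288], [0, 0, 0]], [0.2, [-0.005, -0.003, 0.288], [0, 0, 0]], [0.2, [-0.005, -0.003, 0.288], [0, 0, 0]], [0.2, [-0.005, -0.003, 0.288], [0, 0, 0]]])

```text
clock: 15.35
tcp_pos: [0.5348, -0.2389, 0.0897]
eef_rot: [179.9, 0.0, 80.9]
wrist_force: [-0.4, 0.3, -0.8]
opening: 0.0333
```

```bash
python3 -c "
from h import *
b=manip.grab_frame('scene')[150:300,280:450]
cv2.imwrite('pics/a9.png',cv2.resize(b,None,fx=3.5,fy=3.5))
st();mv(.5338,-.2378,.0605)"
```

```text
15.4 [ 0.5347 -0.2389  0.0896] [1.7986e+02 4.0000e-02 8.0870e+01] F [-1.   0.4 -1. ] op 0.0331 J [-24.  16. -10.  64.  -0.  75.]
shift [ 0.0024 -0.0029  0.0728] turn [ 0.0049  0.0013 -0.0044]
```

View pics/a9.png

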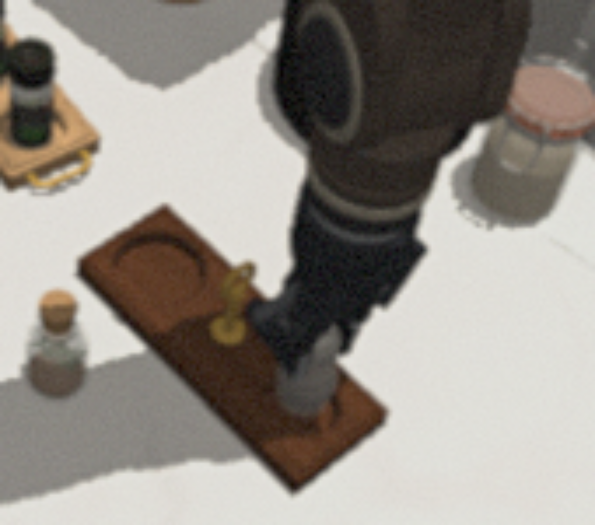

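Emit:
send_rows(rows=[[0.2, [0.002, -0.002, 0.01], [0, 0, 0]], [0.2, [0.002, -0.002, 0.025], [0, 0, 0]], [0.2, [0.002, -0.002, 0.04], [0, 0, 0]], [0.2, [0.002, -0.002, 0.055], [0, 0, 0]], [0.2, [0.002, -0.002, 0.068], [0, 0, 0]], [0.2, [0.002, -0.002, 0.073], [0, 0, 0]], [0.2, [0.002, -0.002, 0.073], [0, 0, 0]], [0.2, [0.002, -0.002, 0.073], [0, 0, 0]]])

```text
clock: 16.2
tcp_pos: [0.5335, -0.2379, 0.0605]
eef_rot: [179.9, 0.0, 80.9]
wrist_force: [-3.2, 1.5, 10.4]
opening: 0.0331
```

```bash
python3 -c "
from h import *
b=manip.grab_frame('scene')[150:300,280:450]
cv2.imwrite('pics/a10.png',cv2.resize(b,None,fx=3.5,fy=3.5))
st()"
```

```text
16.25 [ 0.5336 -0.2379  0.0605] [1.799e+02 2.000e-02 8.086e+01] F [-2.9  2.5 10.5] op 0.0333 J [-24.  16. -13.  61.   0.  75.]
```

View pics/a10.png

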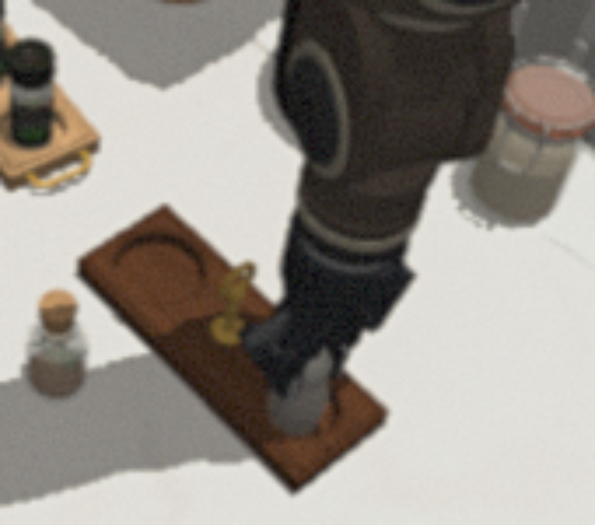

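Emit:
send_rows(rows=[[0.6, [0, 0, 0], [0, 0, 0]], [0.8, [0, 0, 0], [0, 0, 0]], [0.8, [0, 0, 0], [0, 0, 0]], [0.8, [0, 0, 0], [0, 0, 0]], [0.8, [0, 0, 0], [0, 0, 0]], [0.8, [0, 0, -0.05], [0, 0, 0]], [0.8, [0, 0, -0.15], [0, 0, 0]], [0.8, [0, 0, -0.27], [0, 0, 0]], [0.8, [0, 0, -0.34], [0, 0, 0]], [0.8, [0, 0, -0.34], [0, 0, 0]], [0.8, [0, 0, -0.34], [0, 0, 0]], [0.8, [0, 0, -0.34], [0, 0, 0]]])

```text
clock: 17.45
tcp_pos: [0.5326, -0.2375, 0.1934]
eef_rot: [-179.9, -0.0, 80.9]
wrist_force: [-0.6, 0.4, 0.5]
opening: 0.0683
```

```bash
python3 -c "
from h import *
b=manip.grab_frame('scene')[150:300,280:450]
cv2.imwrite('pics/a11.png',cv2.resize(b,None,fx=3.5,fy=3.5))
for u in ((340.5,231),):
  pass
c=(290+189/4,150+340/4); print('herb base',back('top',c,.024), back('top',(343.5,230),.1),back('scene',(170+378/3,90+500/3),.02))
st();mv(.418,-.0955,.2)"
```

```text
herb base [ 0.41436586 -0.09165369] [ 0.41885389 -0.09760442] [ 0.41437173 -0.09943331]
17.5 [ 0.5324 -0.2374  0.1931] [-1.7984e+02 -4.0000e-02  8.0860e+01] F [ 0.4 -0.3 -0.1] op 0.0684 J [-24.  14.   1.  77.  -0.  75.]
shift [ 0.3049 -0.3388 -0.016 ] turn [-0.0056 -0.0014 -0.0049]
```

View pics/a11.png

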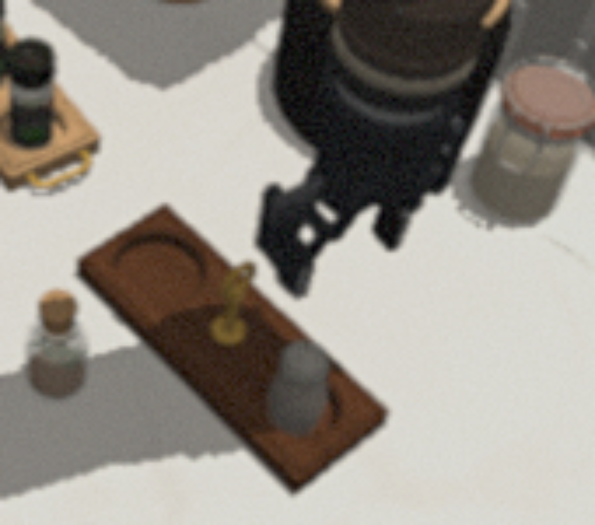

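```bash
python3 -c "
from h import *
for n in('top','scene'):
  manip.grab_frame(n)
  for q in('herb_bottle','pepper_mill'):
    for d in manip.spot_point(n,q)[:3]: print(n,q,d, back(n,d['position'],0).round(4))
    if q=='herb_bottle': print(manip.spot_in(n,q)[:1])
"
```

```text
top herb_bottle {'position': [340.3, 233.0], 'conf': 0.78} [ 0.4219 -0.1019]
[{'bbox': [341.4, 233.2, 22.1, 21.5], 'conf': 0.81}]
top pepper_mill {'position': [211.8, 222.8], 'conf': 0.72} [0.4403 0.2228]
top pepper_mill {'position': [149.6, 185.8], 'conf': 0.61} [0.5322 0.3879]
top pepper_mill {'position': [249.4, 232.5], 'conf': 0.58} [0.4179 0.1267]
scene herb_bottle {'position': [295.8, 255.7], 'conf': 0.58} [ 0.4242 -0.0873]
[{'bbox': [296.1, 249.7, 19.2, 29.7], 'conf': 0.64}]
scene pepper_mill {'position': [248.0, 211.6], 'conf': 0.91} [0.413  0.1189]
scene pepper_mill {'position': [230.1, 145.9], 'conf': 0.77} [0.5326 0.3923]
```

```bash
cat > ov.py <<'E'
from h import *
a=np.linspace(0,2*np.pi,40)
def ov(imgs,x,y,circ,box,k,out):
    o=[]
    for n,(x0,y0,w,h) in box.items():
        c=cv2.resize(imgs[n][y0:y0+h,x0:x0+w],None,fx=k,fy=k,interpolation=2)
        for z,r in circ:
            p=(proj(n,np.c_[x+r*np.cos(a),y+r*np.sin(a),a*0+z])-[x0,y0]+.5)*k
            cv2.polylines(c,[p.astype(int)],True,(255,0,255),1)
        o.append(c)
    cv2.imwrite(out,np.hstack(o))
E
python3 -c "
from ov import *
I={n:cv2.imread(f'pics/{n}0.png') for n in C}
ov(I,.4185,-.096,[(0,.024),(.05,.024),(.1,.011)],{'top':(315,205,50,50),'scene':(272,220,50,50)},8,'pics/b1.png')
ov(I,.409,.1175,[(0,.029),(.125,.022),(.141,.024),(.17,.005)],{'top':(225,200,60,60),'scene':(220,165,60,60)},6,'pics/b2.png')"
```

```text
(no output)
```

View pics/b1.png

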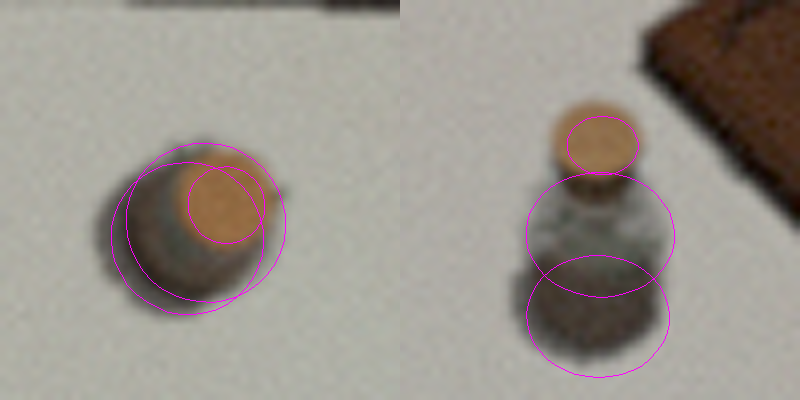

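View pics/b2.png

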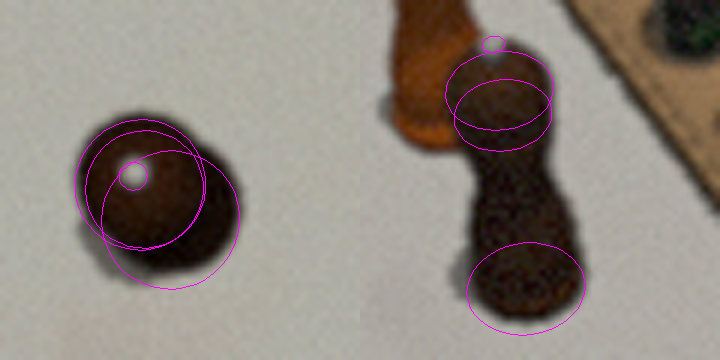

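Emit:
send_rows(rows=[[0.8, [0.08, -0.09, 0], [0, 0, 0]], [0.8, [0.16, -0.18, 0], [0, 0, 0]], [0.8, [0.24, -0.265, 0], [0, 0, 0]], [0.8, [0.29, -0.32, -0.01], [0, 0, 0]], [0.8, [0.308, -0.337, -0.016], [0, 0, 0]], [0.8, [0.308, -0.337, -0.016], [0, 0, 0]], [0.8, [0.308, -0.337, -0.016], [0, 0, 0]], [0.8, [0.308, -0.337, -0.016], [0, 0, 0]]])

```text
clock: 18.7
tcp_pos: [0.4205, -0.0955, 0.201]
eef_rot: [-180.0, 0.0, 80.8]
wrist_force: [0.3, 0.0, 0.2]
opening: 0.0685
```

```bash
python3 -c "
from h import *
st();mv(.419,-.0945,.030)"
```

```text
18.7 [ 0.4205 -0.0955  0.201 ] [-1.7999e+02  1.0000e-02  8.0810e+01] F [0.3 0.  0.2] op 0.0685 J [-13.  -3. -17.  76.  -0.  86.]
shift [ 0.002  -0.004   0.4275] turn [-0.0002  0.0004 -0.0066]
```

Emit:
send_rows(rows=[[1, [0.002, -0.003, 0.1], [0, 0, 0]], [1, [0.002, -0.003, 0.2], [0, 0, 0]], [1, [0.002, -0.003, 0.29], [0, 0, 0]], [1, [0.002, -0.003, 0.36], [0, 0, 0]], [1, [0.002, -0.003, 0.4], [0, 0, 0]], [1, [0.002, -0.003, 0.423], [0, 0, 0]], [1, [0.002, -0.003, 0.423], [0, 0, 0]], [1, [0.002, -0.003, 0.423], [0, 0, 0]], [0.7, [0.002, -0.003, 0.423], [0, 0, 0]], [0.6, [0.002, -0.003, 0.423], [0, 0, 0]], [0.5, [0.002, -0.003, 0.423], [0, 0, 0]], [0.3, [0.002, -0.003, 0.423], [0, 0, 0]], [0.3, [0.002, -0.003, 0.423], [0, 0, 0]], [0.3, [0.002, -0.003, 0.423], [0, 0, 0]], [0.3, [0.002, -0.003, 0.423], [0, 0, 0]], [0.3, [0.002, -0.003, 0.423], [0, 0, 0]]], grip_force=40)

```text
clock: 20.3
tcp_pos: [0.4194, -0.0938, 0.0333]
eef_rot: [179.9, 0.0, 80.9]
wrist_force: [-0.9, 0.7, 5.7]
opening: 0.0454
```

```bash
python3 -c "
from h import *
b=manip.grab_frame('scene')[180:300,230:370];a=manip.grab_frame('top')[160:280,270:410]
cv2.imwrite('pics/a12.png',np.hstack([cv2.resize(a,None,fx=2.8,fy=2.8),cv2.resize(b,None,fx=2.8,fy=2.8)]))
st()"
```

```text
20.4 [ 0.4194 -0.0938  0.0333] [1.7987e+02 1.0000e-02 8.0870e+01] F [-0.1 -0.2  5.3] op 0.0454 J [-13.   2. -34.  54.  -0.  87.]
```

View pics/a12.png

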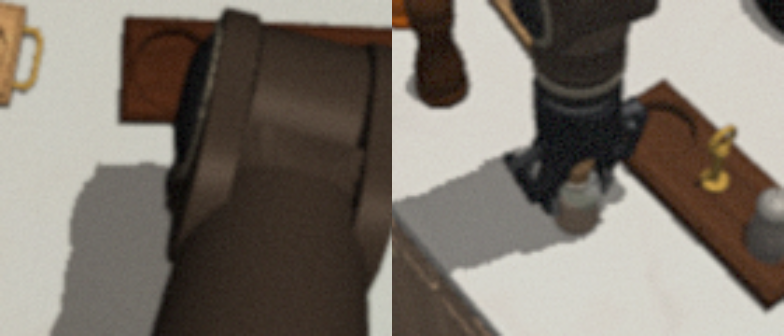

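The opening of 45.4 mm against a 48 mm bottle suggests the pads sit on the shoulder. I'll regrip slightly lower.

Emit:
send_rows(rows=[[0.8, [0, 0, 0], [0, 0, 0]], [0.8, [0, 0, 0], [0, 0, 0]], [0.8, [0, 0, 0], [0, 0, 0]], [0.8, [0, 0, 0.005], [0, 0, 0]], [0.8, [0, 0, 0.009], [0, 0, 0]], [0.8, [0, 0, 0.009], [0, 0, 0]], [0.8, [0, 0, 0.009], [0, 0, 0]], [0.8, [0, 0, 0.009], [0, 0, 0]], [0.6, [0, 0, 0.009], [0, 0, 0]], [0.5, [0, 0, 0.009], [0, 0, 0]], [0.3, [0, 0, 0.009], [0, 0, 0]], [0.3, [0, 0, 0.009], [0, 0, 0]], [0.3, [0, 0, 0.009], [0, 0, 0]], [0.3, [0, 0, 0.009], [0, 0, 0]], [0.3, [0, 0, 0.009], [0, 0, 0]]])

```text
clock: 21.9
tcp_pos: [0.4189, -0.0937, 0.0289]
eef_rot: [180.0, -0.0, 80.9]
wrist_force: [-0.7, 0.5, 5.9]
opening: 0.0458
```

```bash
python3 -c "
from h import *
st()"
```

```text
21.9 [ 0.4189 -0.0937  0.0289] [179.95  -0.    80.86] F [-0.7  0.5  5.9] op 0.0458 J [-13.   2. -34.  54.   0.  87.]
```

Emit:
send_rows(rows=[[0.3, [0, 0, -0.02], [0, 0, 0]], [0.3, [0, 0, -0.05], [0, 0, 0]], [0.3, [0, 0, -0.1], [0, 0, 0]], [0.3, [0, 0, -0.15], [0, 0, 0]], [0.3, [0, 0, -0.15], [0, 0, 0]], [0.3, [0, 0, -0.15], [0, 0, 0]], [0.3, [0, 0, -0.15], [0, 0, 0]]])

```text
clock: 22.6
tcp_pos: [0.4179, -0.0936, 0.0875]
eef_rot: [-179.9, -0.0, 80.9]
wrist_force: [-0.2, 0.4, -3.7]
opening: 0.0456
```

```bash
python3 -c "
from h import *
b=manip.grab_frame('scene')
cv2.imwrite('pics/a13.png',cv2.resize(b[180:300,230:370],None,fx=4,fy=4))
cv2.imwrite('pics/s13.png',b)
st();s=manip.sense()['tcp_pos']
from ov import *
z=s[2]-.0289
ov({'scene':b},s[0],s[1],[(z,.024),(z+.05,.024),(z+.1,.014)],{'scene':(265,190,70,70)},8,'pics/b3.png')"
```

```text
22.65 [ 0.4177 -0.0935  0.0874] [-1.7989e+02 -1.0000e-02  8.0860e+01] F [ 0.2 -0.7 -3.4] op 0.0459 J [-13.  -1. -29.  62.   0.  87.]
```

View pics/a13.png

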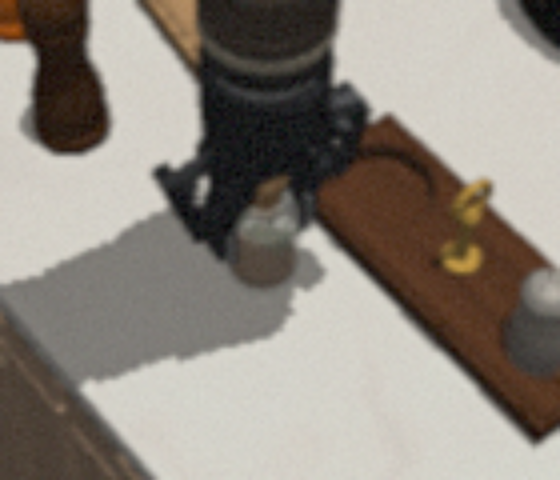

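View pics/b3.png

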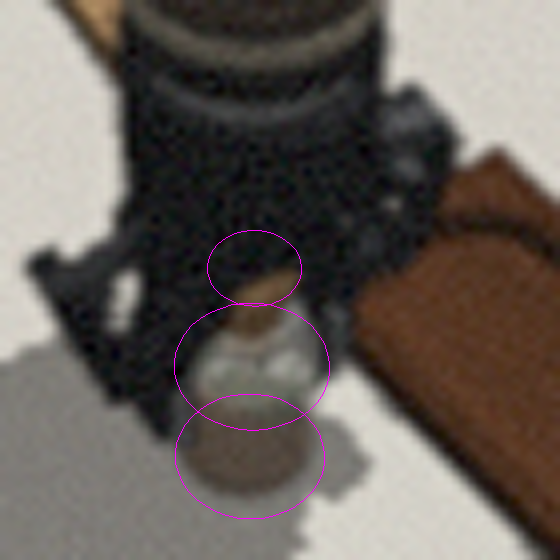

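```bash
python3 -c "
from h import *
mv(.5,.05,.19)"
```

```text
shift [ 0.387   0.1456 -0.2567] turn [-0.0039 -0.0002 -0.0048]
```

Emit:
send_rows(rows=[[0.3, [0, 0, -0.05], [0, 0, 0]], [0.3, [0, 0, -0.12], [0, 0, 0]], [0.3, [0.02, 0.008, -0.19], [0, 0, 0]], [0.3, [0.07, 0.026, -0.24], [0, 0, 0]], [0.3, [0.15, 0.056, -0.257], [0, 0, 0]], [0.3, [0.24, 0.09, -0.257], [0, 0, 0]], [0.3, [0.32, 0.12, -0.257], [0, 0, 0]], [0.3, [0.37, 0.139, -0.257], [0, 0, 0]], [0.3, [0.387, 0.146, -0.257], [0, 0, 0]], [0.3, [0.387, 0.146, -0.257], [0, 0, 0]]])

```text
clock: 23.65
tcp_pos: [0.5006, 0.0504, 0.1901]
eef_rot: [-179.9, 0.0, 80.9]
wrist_force: [-0.3, -1.2, -2.9]
opening: 0.0453
```

```bash
python3 -c "
from h import *
st();mv(.5801,.2604,.19)"
```

```text
23.65 [0.5006 0.0504 0.1901] [-1.7989e+02  4.0000e-02  8.0950e+01] F [-0.3 -1.2 -2.9] op 0.0453 J [  6.   5. -10.  75.  -0. 105.]
shift [ 5.498e-01  1.136e-01 -3.000e-04] turn [-0.004   0.0015 -0.0018]
```

Emit:
send_rows(rows=[[0.3, [0.05, 0.01, 0], [0, 0, 0]], [0.3, [0.13, 0.027, 0], [0, 0, 0]], [0.3, [0.22, 0.045, 0], [0, 0, 0]], [0.3, [0.32, 0.066, 0], [0, 0, 0]], [0.3, [0.42, 0.087, 0], [0, 0, 0]], [0.3, [0.5, 0.103, 0], [0, 0, 0]], [0.3, [0.54, 0.112, 0], [0, 0, 0]], [0.3, [0.55, 0.114, 0], [0, 0, 0]], [0.3, [0.55, 0.114, 0], [0, 0, 0]], [0.3, [0.55, 0.114, 0], [0, 0, 0]], [0.3, [0.55, 0.114, 0], [0, 0, 0]]])

```text
clock: 24.75
tcp_pos: [0.5806, 0.2584, 0.1916]
eef_rot: [180.0, 0.0, 80.8]
wrist_force: [-0.2, 0.0, -3.0]
opening: 0.0461
```

```bash
python3 -c "
from h import *
st();mv(.5801,.2604,.06)"
```

```text
24.75 [0.5806 0.2584 0.1916] [1.800e+02 1.000e-02 8.077e+01] F [-0.2  0.  -3. ] op 0.0461 J [ 24.  19.   8.  79.  -0. 123.]
shift [ 0.0049 -0.002   0.329 ] turn [ 0.0001  0.0005 -0.0079]
```

Emit:
send_rows(rows=[[0.3, [0.004, -0.002, 0.06], [0, 0, 0]], [0.3, [0.004, -0.002, 0.14], [0, 0, 0]], [0.3, [0.004, -0.002, 0.23], [0, 0, 0]], [0.3, [0.004, -0.002, 0.29], [0, 0, 0]], [0.3, [0.004, -0.002, 0.325], [0, 0, 0]], [0.3, [0.004, -0.002, 0.325], [0, 0, 0]], [0.3, [0.004, -0.002, 0.325], [0, 0, 0]], [0.3, [0.004, -0.002, 0.325], [0, 0, 0]]])

```text
clock: 25.55
tcp_pos: [0.5814, 0.2619, 0.0633]
eef_rot: [179.8, -0.1, 80.9]
wrist_force: [-0.9, 0.7, -3.8]
opening: 0.0457
```

```bash
python3 -c "
from h import *
b=manip.grab_frame('scene')
cv2.imwrite('pics/a14.png',cv2.resize(b[90:230,200:340],None,fx=4,fy=4))
st();mv(.5801,.2604,.0355)"
```

```text
25.6 [0.5814 0.2619 0.0633] [ 1.7985e+02 -1.0000e-01  8.0860e+01] F [-0.8  0.6 -3.5] op 0.0458 J [ 24.  22.  -5.  63.  -0. 123.]
shift [-0.0044 -0.0027  0.0694] turn [ 0.0053 -0.0034 -0.005 ]
```

View pics/a14.png

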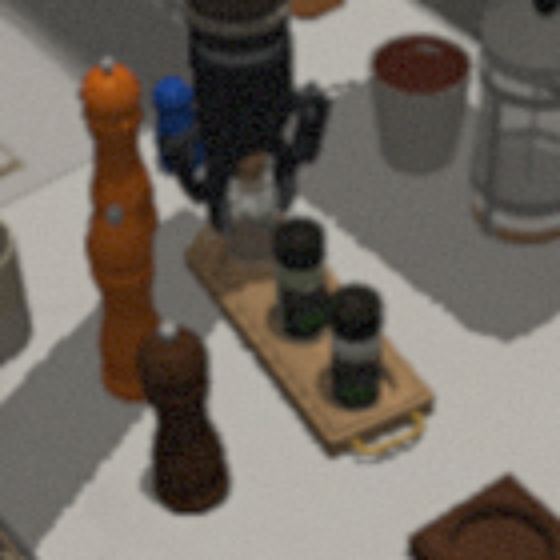

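Emit:
send_rows(rows=[[0.3, [-0.004, -0.002, 0.01], [0, 0, 0]], [0.3, [-0.004, -0.002, 0.023], [0, 0, 0]], [0.3, [-0.004, -0.002, 0.036], [0, 0, 0]], [0.3, [-0.004, -0.002, 0.05], [0, 0, 0]], [0.3, [-0.004, -0.002, 0.062], [0, 0, 0]], [0.3, [-0.004, -0.002, 0.07], [0, 0, 0]], [0.3, [-0.004, -0.002, 0.07], [0, 0, 0]], [0.3, [-0.004, -0.002, 0.07], [0, 0, 0]]])

```text
clock: 26.4
tcp_pos: [0.5798, 0.2609, 0.035]
eef_rot: [179.9, -0.1, 80.9]
wrist_force: [-0.7, 1.6, 7.3]
opening: 0.0458
```

```bash
python3 -c "
from h import *
b=manip.grab_frame('scene')
cv2.imwrite('pics/a15.png',cv2.resize(b[90:230,200:340],None,fx=4,fy=4))
st()"
```

```text
26.45 [0.5798 0.2609 0.035 ] [ 1.7991e+02 -1.3000e-01  8.0880e+01] F [-2.   1.5  7.9] op 0.0456 J [ 24.  23.  -7.  60.   0. 123.]
```

View pics/a15.png

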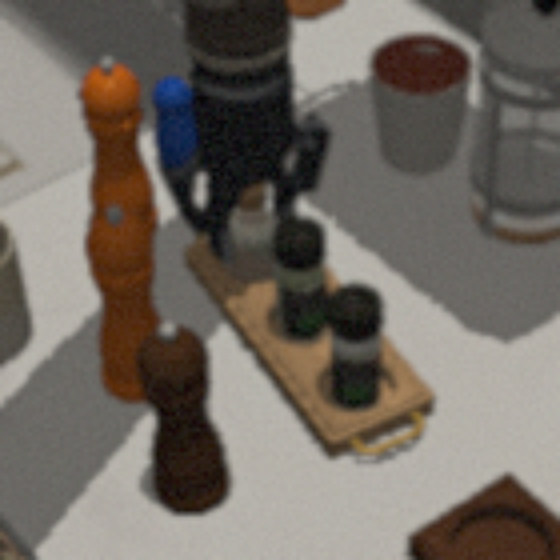

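Emit:
send_rows(rows=[[0.6, [0, 0, 0], [0, 0, 0]], [0.85, [0, 0, 0], [0, 0, 0]], [0.85, [0, 0, 0], [0, 0, 0]], [0.85, [0, 0, 0], [0, 0, 0]], [0.85, [0, 0, 0], [0, 0, 0]], [0.85, [0, 0, -0.03], [0, 0, 0]], [0.85, [0, 0, -0.1], [0, 0, 0]], [0.85, [0, 0, -0.2], [0, 0, 0]], [0.85, [0, 0, -0.32], [0, 0, 0]], [0.85, [0, 0, -0.44], [0, 0, 0]], [0.85, [0, 0, -0.55], [0, 0, 0]], [0.85, [0, 0, -0.55], [0, 0, 0]], [0.85, [0, 0, -0.55], [0, 0, 0]], [0.85, [0, 0, -0.55], [0, 0, 0]]])

```text
clock: 27.85
tcp_pos: [0.5788, 0.2599, 0.2524]
eef_rot: [-179.9, 0.0, 80.9]
wrist_force: [0.1, -0.3, 0.2]
opening: 0.0726
```

```bash
python3 -c "
from h import *
b=manip.grab_frame('scene')
cv2.imwrite('pics/a16.png',cv2.resize(b[90:230,200:340],None,fx=4,fy=4))
st();mv(.411,.1175,.255)"
```

```text
27.9 [0.5786 0.2598 0.2518] [-1.7987e+02  8.0000e-02  8.0860e+01] F [-0.  -0.8  0.3] op 0.0728 J [ 24.  20.  16.  87.   0. 123.]
shift [-0.4178 -0.3572 -0.0066] turn [-0.0045  0.0029 -0.0048]
```

View pics/a16.png

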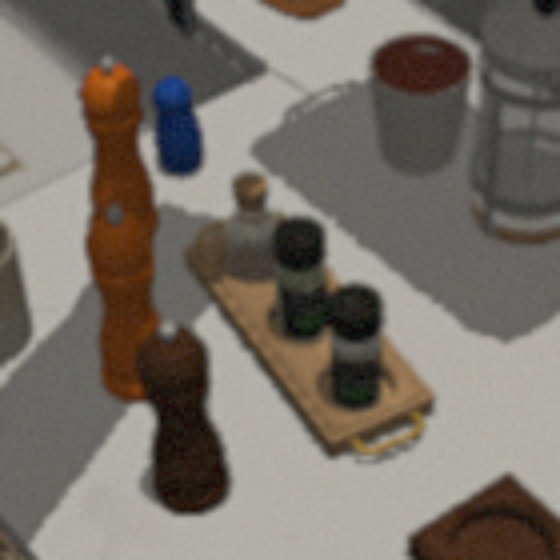

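The herb bottle stands upright in the left rack well (250,225 in the crop). The dark mill (190,420) is next.

Emit:
send_rows(rows=[[1, [-0.08, -0.068, -0.006], [0, 0, 0]], [1, [-0.16, -0.136, -0.006], [0, 0, 0]], [1, [-0.24, -0.204, -0.006], [0, 0, 0]], [1, [-0.32, -0.272, -0.006], [0, 0, 0]], [1, [-0.39, -0.333, -0.006], [0, 0, 0]], [1, [-0.418, -0.357, -0.006], [0, 0, 0]], [1, [-0.418, -0.357, -0.006], [0, 0, 0]], [1, [-0.418, -0.357, -0.006], [0, 0, 0]], [1, [-0.418, -0.357, -0.006], [0, 0, 0]]])

```text
clock: 28.8
tcp_pos: [0.4125, 0.1183, 0.2551]
eef_rot: [-180.0, 0.0, 80.9]
wrist_force: [-0.2, -0.0, 0.4]
opening: 0.0855
```

```bash
python3 -c "
from h import *
st();mv(.411,.1175,.122)"
```

```text
28.8 [0.4125 0.1183 0.2551] [-1.7996e+02  1.0000e-02  8.0890e+01] F [-0.2 -0.   0.4] op 0.0855 J [ 16.  -3. -10.  83.   0. 115.]
shift [-0.0025 -0.0032  0.3328] turn [-0.0014  0.0003 -0.0039]
```

Emit:
send_rows(rows=[[1, [-0.002, -0.003, 0.08], [0, 0, 0]], [1, [-0.002, -0.003, 0.17], [0, 0, 0]], [1, [-0.002, -0.003, 0.25], [0, 0, 0]], [1, [-0.002, -0.003, 0.31], [0, 0, 0]], [1, [-0.002, -0.003, 0.335], [0, 0, 0]], [1, [-0.002, -0.003, 0.335], [0, 0, 0]], [1, [-0.002, -0.003, 0.335], [0, 0, 0]], [0.7, [-0.002, -0.003, 0.335], [0, 0, 0]], [0.6, [-0.002, -0.003, 0.335], [0, 0, 0]], [0.5, [-0.002, -0.003, 0.335], [0, 0, 0]], [0.3, [-0.002, -0.003, 0.335], [0, 0, 0]], [0.3, [-0.002, -0.003, 0.335], [0, 0, 0]], [0.3, [-0.002, -0.003, 0.335], [0, 0, 0]], [0.3, [-0.002, -0.003, 0.335], [0, 0, 0]], [0.3, [-0.002, -0.003, 0.335], [0, 0, 0]]], grip_force=35)

```text
clock: 30.3
tcp_pos: [0.4109, 0.1172, 0.123]
eef_rot: [179.9, -0.1, 80.9]
wrist_force: [-1.1, -0.0, 5.6]
opening: 0.0461
```

```bash
python3 -c "
from h import *
b=manip.grab_frame('scene')
cv2.imwrite('pics/a17.png',cv2.resize(b[110:250,180:320],None,fx=4,fy=4))
st()"
```

```text
30.35 [0.4109 0.1172 0.123 ] [ 1.799e+02 -5.000e-02  8.086e+01] F [-1.3 -0.4  6.7] op 0.0463 J [ 16.  -2. -26.  66.   0. 115.]
```

View pics/a17.png

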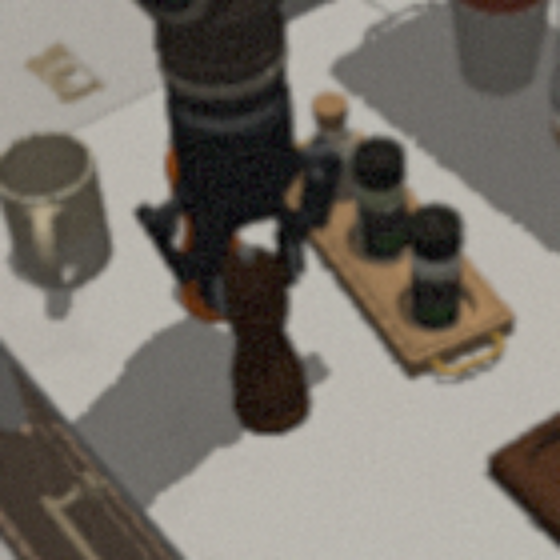

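Emit:
send_rows(rows=[[0.3, [0, 0, -0.02], [0, 0, 0]], [0.3, [0, 0, -0.05], [0, 0, 0]], [0.3, [0, 0, -0.1], [0, 0, 0]], [0.3, [0, 0, -0.16], [0, 0, 0]], [0.3, [0, 0, -0.2], [0, 0, 0]], [0.3, [0, 0, -0.2], [0, 0, 0]], [0.3, [0, 0, -0.2], [0, 0, 0]]])

```text
clock: 31.05
tcp_pos: [0.4105, 0.1171, 0.2019]
eef_rot: [180.0, -0.0, 80.9]
wrist_force: [1.5, -0.2, -1.4]
opening: 0.046
```

```bash
python3 -c "
from h import *
b=manip.grab_frame('scene')
cv2.imwrite('pics/a18.png',cv2.resize(b[110:250,180:320],None,fx=4,fy=4))
st();mv(.538,-.0782,.203)"
```

```text
31.1 [0.4101 0.117  0.2012] [-1.7997e+02  2.0000e-02  8.0860e+01] F [-0.8  1.2 -2. ] op 0.0459 J [ 16.  -3. -17.  76.  -0. 115.]
shift [-0.4311  0.3932 -0.0045] turn [-0.001   0.0005 -0.0048]
```

View pics/a18.png

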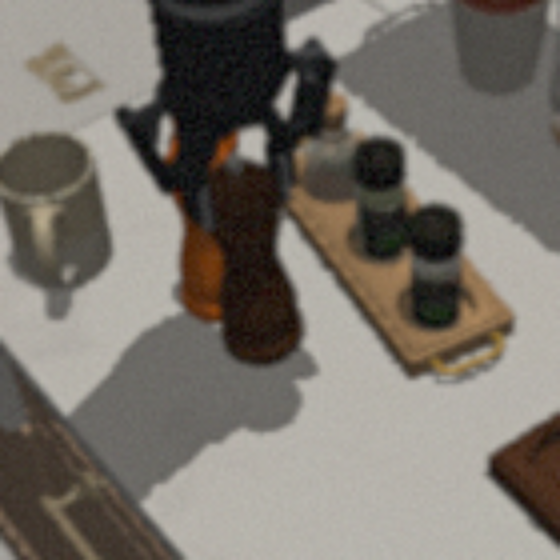

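Emit:
send_rows(rows=[[0.3, [-0.015, 0.014, 0], [0, 0, 0]], [0.3, [-0.045, 0.041, 0], [0, 0, 0]], [0.3, [-0.09, 0.082, 0], [0, 0, 0]], [0.3, [-0.14, 0.128, 0], [0, 0, 0]], [0.3, [-0.19, 0.173, 0], [0, 0, 0]], [0.3, [-0.24, 0.219, 0], [0, 0, 0]], [0.3, [-0.29, 0.265, 0], [0, 0, 0]], [0.3, [-0.34, 0.31, 0], [0, 0, 0]], [0.3, [-0.385, 0.351, 0], [0, 0, 0]], [0.3, [-0.415, 0.378, 0], [0, 0, 0]], [0.3, [-0.431, 0.393, 0], [0, 0, 0]], [0.3, [-0.431, 0.393, 0], [0, 0, 0]], [0.3, [-0.431, 0.393, 0], [0, 0, 0]], [0.3, [-0.431, 0.393, 0], [0, 0, 0]]])

```text
clock: 32.5
tcp_pos: [0.5377, -0.0774, 0.2018]
eef_rot: [-180.0, -0.0, 80.9]
wrist_force: [-0.2, 0.5, -1.3]
opening: 0.0461
```

```bash
python3 -c "
from ov import *
b=manip.grab_frame('scene')
st();mv(.538,-.0782,.155)
s=manip.sense()['tcp_pos'];z=s[2]-.123
ov({'scene':b},s[0],s[1],[(z,.029),(z+.141,.024)],{'scene':(270,140,100,100)},6,'pics/b4.png')"
```

```text
32.55 [ 0.5378 -0.0773  0.2019] [ 1.7999e+02 -1.0000e-02  8.0920e+01] F [-0.2  0.1 -1.2] op 0.0461 J [-8.  9. -4. 77.  0. 91.]
shift [-0.0021  0.0008  0.1173] turn [ 0.0002 -0.0003 -0.0027]
```

View pics/b4.png

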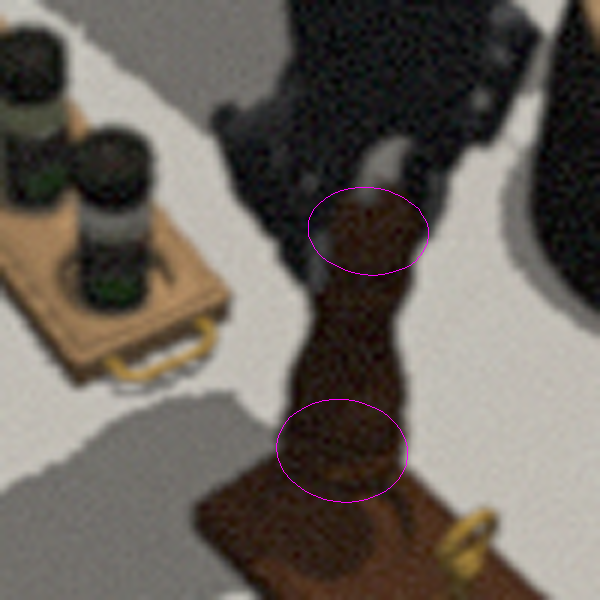

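Emit:
send_rows(rows=[[0.3, [-0.002, 0.001, 0.03], [0, 0, 0]], [0.3, [-0.002, 0.001, 0.07], [0, 0, 0]], [0.3, [-0.002, 0.001, 0.1], [0, 0, 0]], [0.3, [-0.002, 0.001, 0.115], [0, 0, 0]], [0.3, [-0.002, 0.001, 0.115], [0, 0, 0]], [0.3, [-0.002, 0.001, 0.115], [0, 0, 0]]])

```text
clock: 33.15
tcp_pos: [0.5385, -0.0789, 0.1559]
eef_rot: [180.0, -0.0, 80.9]
wrist_force: [-0.6, -0.6, -1.5]
opening: 0.0462
```

```bash
python3 -c "
from h import *
b=manip.grab_frame('scene')
cv2.imwrite('pics/a19.png',cv2.resize(b[140:260,270:390],None,fx=5,fy=5))
st();mv(.538,-.0782,.129)"
```

```text
33.2 [ 0.5387 -0.079   0.1562] [179.95   0.    80.86] F [ 0.7 -0.2 -1.5] op 0.0466 J [-8. 10. -9. 72. -0. 91.]
shift [ 0.0017 -0.0022  0.0681] turn [ 0.0017  0.     -0.0047]
```

View pics/a19.png

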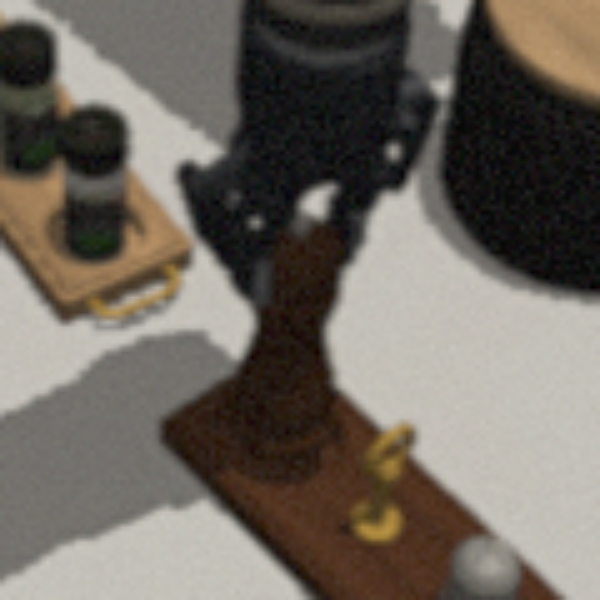

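Emit:
send_rows(rows=[[0.3, [0.001, -0.001, 0.01], [0, 0, 0]], [0.3, [0.001, -0.001, 0.023], [0, 0, 0]], [0.3, [0.001, -0.001, 0.036], [0, 0, 0]], [0.3, [0.001, -0.001, 0.05], [0, 0, 0]], [0.3, [0.001, -0.001, 0.062], [0, 0, 0]], [0.3, [0.001, -0.001, 0.069], [0, 0, 0]], [0.3, [0.001, -0.001, 0.069], [0, 0, 0]], [0.3, [0.001, -0.001, 0.069], [0, 0, 0]]])

```text
clock: 34.0
tcp_pos: [0.5382, -0.0786, 0.129]
eef_rot: [179.9, 0.0, 80.9]
wrist_force: [-2.2, -0.1, 6.2]
opening: 0.0463
```

```bash
python3 -c "
from h import *
b=manip.grab_frame('scene')
cv2.imwrite('pics/a20.png',cv2.resize(b[140:260,270:390],None,fx=5,fy=5))
st()"
```

```text
34.05 [ 0.5382 -0.0786  0.129 ] [1.7995e+02 1.0000e-02 8.0860e+01] F [-2.1  0.1  7.3] op 0.0463 J [ -8.  10. -12.  68.  -0.  91.]
```

View pics/a20.png

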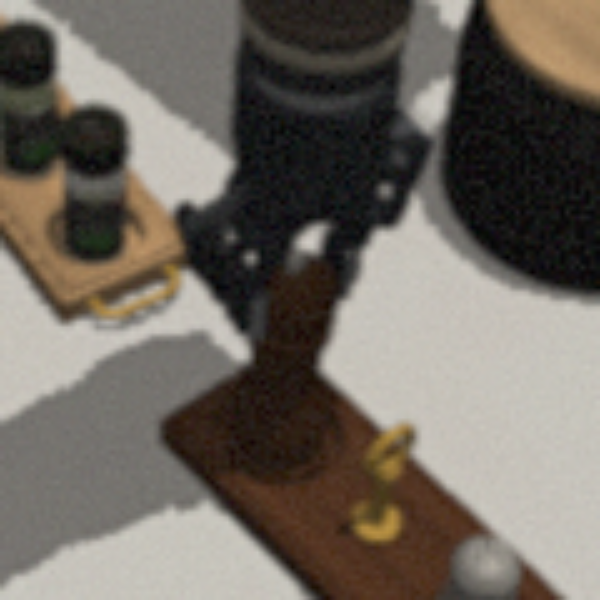

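Emit:
send_rows(rows=[[0.6, [0, 0, 0], [0, 0, 0]], [0.85, [0, 0, 0], [0, 0, 0]], [0.85, [0, 0, 0], [0, 0, 0]], [0.85, [0, 0, 0], [0, 0, 0]], [0.85, [0, 0, 0], [0, 0, 0]], [0.85, [0, 0, -0.03], [0, 0, 0]], [0.85, [0, 0, -0.1], [0, 0, 0]], [0.85, [0, 0, -0.2], [0, 0, 0]], [0.85, [0, 0, -0.3], [0, 0, 0]], [0.85, [0, 0, -0.35], [0, 0, 0]], [0.85, [0, 0, -0.35], [0, 0, 0]], [0.85, [0, 0, -0.35], [0, 0, 0]]])

```text
clock: 35.25
tcp_pos: [0.5383, -0.0785, 0.2686]
eef_rot: [179.9, -0.0, 80.9]
wrist_force: [0.9, 0.6, -0.4]
opening: 0.0728
```

```bash
python3 -c "
from h import *
st();mv(.28,-.2,.3)"
```

```text
35.25 [ 0.5383 -0.0785  0.2686] [179.93  -0.    80.86] F [ 0.9  0.6 -0.4] op 0.0728 J [-8.  9.  5. 86.  0. 91.]
shift [-0.4024 -0.5892 -0.0793] turn [ 0.0023 -0.0001 -0.0049]
```

Emit:
send_rows(rows=[[0.85, [-0.08, -0.12, -0.03], [0, 0, 0]], [0.85, [-0.16, -0.24, -0.05], [0, 0, 0]], [0.85, [-0.24, -0.35, -0.07], [0, 0, 0]], [0.85, [-0.32, -0.47, -0.08], [0, 0, 0]], [0.85, [-0.4, -0.59, -0.08], [0, 0, 0]], [0.85, [-0.4, -0.59, -0.08], [0, 0, 0]], [0.85, [-0.4, -0.59, -0.08], [0, 0, 0]], [0.85, [-0.4, -0.59, -0.08], [0, 0, 0]]])

```text
clock: 36.05
tcp_pos: [0.2789, -0.1991, 0.2993]
eef_rot: [-180.0, -0.0, 80.7]
wrist_force: [0.3, -0.3, 0.9]
opening: 0.0725
```

```bash
python3 -c "
from h import *
a=manip.grab_frame('top');b=manip.grab_frame('scene');cv2.imwrite('pics/sF.png',b)
cv2.imwrite('pics/f1.png',cv2.resize(a[120:290,110:480],None,fx=2.1,fy=2.1,interpolation=2))
cv2.imwrite('pics/f2.png',cv2.resize(b[90:300,170:400],None,fx=2.8,fy=2.8,interpolation=2))
st()"
```

```text
36.15 [ 0.28   -0.1987  0.2993] [-1.7994e+02 -5.0000e-02  8.0890e+01] F [ 0.1 -0.2  0.4] op 0.073 J [-35. -12. -12.  90.   0.  64.]
```

View pics/f1.png

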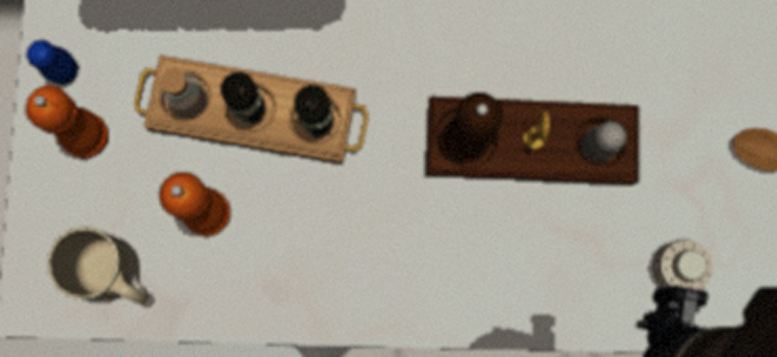

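View pics/f2.png

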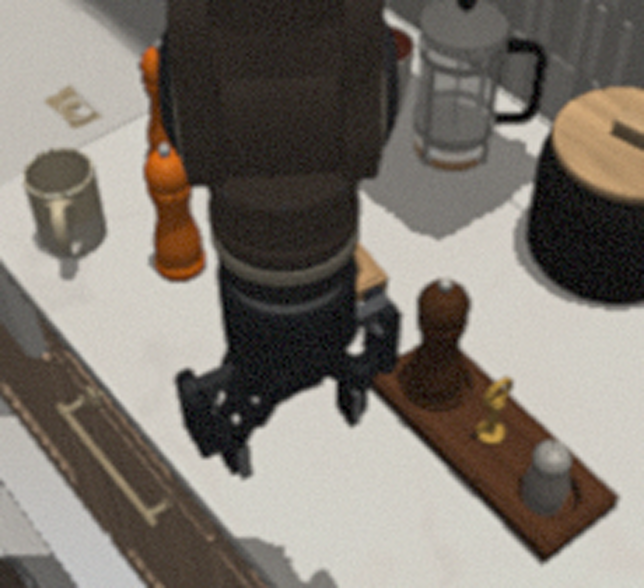

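```bash
python3 -c "
from h import *
for n,t,s in(('mill',(339.5,172.2),(329.3,191.8)),('salt',(110+609/2.1,120+136/2.1),(170+551/2.8,90+452/2.8))):
  r=least_squares(lambda X:np.r_[proj('top',X)[0]-t,proj('scene',X)[0]-s],[.5,0,.1]);print(n,r.x.round(4),r.fun.round(1))
"
```

```text
mill [ 0.5364 -0.0794  0.173 ] [-0.1  0.2  0.2 -0.1]
salt [ 0.5296 -0.2315  0.0905] [-0.   0.1  0.1 -0. ]
```

```bash
python3 -c "
from h import *
print(manip.hand_in())"
```

```text
the job is handed in; nothing more can be done
None
```

The seasonings are sorted and the job was handed in at about 36 s on the clock; hand-in gives no verdict.

**What I did:**
1. Moved jar a from the cruet stand's narrow well to the free rack well. Jar b stayed in the middle well.
2. Moved the grey salt shaker to the narrow well.
3. Moved the herb bottle to the rack well the shaker had left. I regripped it about 4 mm lower before lifting.
4. Moved the dark pepper mill to the wide well.

**Last checks:**
- **Standing upright:** the final top picture shows all five upright, one to a well. In the last side picture the arm hid most of the rack, but earlier side pictures showed it clearly.
- **Fully down:** the salt shaker, herb bottle and mill met the well floor within 0.3 mm of the expected height. Jar a was released about 1 mm above the floor and dropped in.
- **Heights:** measured from two pictures, the mill's knob is at 173 mm and the salt's top at 90 mm. Both are within 2 mm of where they should be.
- **Left alone:** the mug, timer, orange mills and blue shaker were not touched.

**Disagreements:**
- The gripper read 2 mm narrower than the stated 48 mm on both the herb bottle and the mill head.
- The outlines I projected for the mill and bottle feet sat 2–3 pixels off the pictures.
- The networks' positions for the herb bottle and mill disagreed by up to about 15 mm between the cameras. I used my own two-camera measurements instead.

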